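# Open, load and start a blow-off fixture on a cleanroom bench

## Robot

A 6-joint arm with a two-finger parallel gripper is mounted at the origin on the work surface. World frame = base frame: x ahead of the robot, y to its left, z up, the work surface at z = 0. Lengths are in mm, angles in rad, forces in N, time in s.
With the tool pointing down it reaches from about 300 to 775 mm from the base axis. Payload 14.6 kg.
Tool frame: the origin (TCP) lies between the finger pads; the fingertips stand 19 mm ahead of it and the grasp point (between the pads) is the TCP (manip.tcp_to_tips is the distance from the TCP to the fingertips, in mm); x points along the fingers, z is the direction in which the jaws open and shut, and the axes are right-handed (so a half turn about x gives the same grasp; the last joint's range is limited). The gripper opens to 94 mm and grips with 3 to 60 N. Pads are 16 mm wide; open, the fingers measure 119 mm over their backs; the gripper's body (75 mm by 177 mm) begins 78 mm behind the grasp point.
Start: joints at [1.232, 0.3, 1.521, -0, 1.321, -0.067], TCP at [147.654, 529.8, 224.446] pointing down, gripper open.
Joint ranges: [-3.03, 3.03], [-0.79, 2.21], [0.23, 2.52], [-1.04, 4.18], [0, 3.07], [-2.55, 2.55]. Speed limits (rad/s): [2.22, 2.22, 2.57, 3.14, 3.14, 3.14].

## Interface

Orientations are given as [roll, pitch, yaw] about the fixed x, y, z axes, in that order (R = Rz(yaw) Ry(pitch) Rx(roll)).
In Python, from cell import manip gives the robot as it stands.
- The arm moves only by the tool jog_arm, never from a script. Its argument "moves" is a list that holds one entry, the list of rows, each a list of 6 numbers: the shift along the world's x, y, z in mm, then the turn, a rotation vector about the world's x, y, z in degrees. In form: [[[dx, dy, dz, wx, wy, wz], ...]]. A call has 1 to 5 rows; each row shifts and turns the pose as measured when the row begins; what a row does not reach is not made up. A row lasts 1/10 s, in which the tool goes at most 50 mm and 8.59 degrees, less where a joint would pass 70% of its speed; a pose out of reach is approached as far as the arm can. A call is refused whole if a number of a shift passes 50 or a number of a turn 8.59, either way. A call with a gripper value outside its range is refused whole. "gripper" is the opening, from -1 (shut) to 1 (fully open), set as the call begins (left out, the last holds). The fingers move at their own pace and stop on an object; "squeeze" is the grip in N (left out, the last holds). Time passes only in rows, so rows that do not move let the fingers close. It gives the time, the measured TCP pose, the force and the opening at its end, in the units of the state.
- manip.read_state(): the state, without advancing time (a new reading comes with each control period).
- manip.camera(name): name is "scene" or "top"; returns (picture, depth): 384x512x3 uint8, blue, green, red; 384x512 float32, mm along the optical axis (not along the pixel's ray), 0 where there is no reading.
- manip.camera_params(name): a dict with "fx", "fy", "cx", "cy" (pixels), "dist" ([k1, k2, p1, p2, k3] as OpenCV has them; the pictures are not rectified), "rvec" (rotation vector, rad) and "tvec" (3), from world to camera coordinates, as OpenCV has them. Camera axes: x right, y down, z forward; pixel columns grow to the right and rows downward; lengths in mm; the calibration is good to about 2 mm. A picture is of the moment at which its call begins. camera_params takes no time and is no camera call.
- manip.sign_off(): hands the job in, once; it reports no verdict.
The state is a dict: "clock": time; "joints": joint angles; "qd": joint speeds; "effort": joint torques, N m; "eef_pos": TCP position; "eef_rot": TCP orientation; "wrist_force": force on the tool from outside, world axes, zero at the start; "moment": the same for the moment, N m; "finger_gap": finger opening in mm.
Only numpy, scipy, OpenCV 4.12 (cv2) and the standard library are available. Lean on these libraries where they do the work, as an engineer would, in place of code of your own. Each camera call takes 0.05 s, during which the arm holds its last target. There are 200 camera calls.

## Task

Get the blow-off fixture ready: lift the grey cover plate by its grip bar straight up and level until it is clear of both dowels, and lay it flat in the middle of the green mat, lengthwise along the mat. Then lay every black coupon from the pad flat on the fixture's bed, one in each yellow outline and lined up with it (any outlines will do), and last of all turn the air dial until its white pointer stands at the red tab. Keep the cover level throughout and leave the other things on the bench where they are.

Things in the scene. Friction and masses are not known exactly. Their poses are not given: they have to be found in the camera images.
- fixture: The blow-off fixture, fixed to the bench: an aluminium bed 100 (x) x 256 (y) x 12 mm, with a blue rail 30 mm wide and 12 mm high across each end (rail top 24 mm above the bench). From the middle of each rail (x = 0, y = -113 and +113 mm) rises a fixed brass dowel, 10 mm thick, 20 mm tall, to 44 mm above the bench. Origin: centre of the underside, on the bench; z up. Between the rails are five yellow outlined places in a row along y, 38 mm apart.
- place0 (a point): Centre of outlined place 0 on the bed's upper face (12 mm above the bench), at y = -76 mm of the fixture. The outline is 56 mm along the fixture's x and 33 mm along its y; a coupon lies in it with its 50 mm side along the fixture's x.
- place1 (a point): Centre of outlined place 1 on the bed's upper face (12 mm above the bench), at y = -38 mm of the fixture. The outline is 56 mm along the fixture's x and 33 mm along its y; a coupon lies in it with its 50 mm side along the fixture's x.
- place2 (a point): Centre of outlined place 2 on the bed's upper face (12 mm above the bench), at y = 0 mm of the fixture. The outline is 56 mm along the fixture's x and 33 mm along its y; a coupon lies in it with its 50 mm side along the fixture's x.
- place3 (a point): Centre of outlined place 3 on the bed's upper face (12 mm above the bench), at y = 38 mm of the fixture. The outline is 56 mm along the fixture's x and 33 mm along its y; a coupon lies in it with its 50 mm side along the fixture's x.
- place4 (a point): Centre of outlined place 4 on the bed's upper face (12 mm above the bench), at y = 76 mm of the fixture. The outline is 56 mm along the fixture's x and 33 mm along its y; a coupon lies in it with its 50 mm side along the fixture's x.
- cover: The cover plate, grey, loose, 0.35 to 0.6 kg: 100 (x) x 256 (y) x 8 mm, with two through holes (1.5 mm wider than the dowels) at x = 0, y = -113 and +113 mm; at the start it sits over both dowels, flat on the two rails, covering the bed. In its middle stands a black grip bar 16 mm wide (x), 70 mm long (y), 34 mm tall (its top is 42 mm above the plate's underside). Origin: centre of the plate's underside; z up. It balances at its middle.
- mat: The green dotted parking mat, 310 (x) x 210 (y) x 3 mm, fixed to the bench. Origin: centre of its underside, on the bench; its upper face is 3 mm up; its long side is along its x. It may be left or right of the fixture.
- coupon0: A loose black glass coupon, 50 (x) x 28 (y) x 10 mm, 35 g. Origin: centre of its underside; x along its 50 mm side; z up. The coupons start in a row on a light grey pad (300 x 150 x 3 mm, two blue lines, fixed to the bench) on the other side of the fixture from the green mat, so their undersides are 3 mm above the bench. All coupons are alike; three to five of the five are present, the others are absent (None from the start).
- coupon1: A loose black glass coupon, 50 (x) x 28 (y) x 10 mm, 35 g. Origin: centre of its underside; x along its 50 mm side; z up. The coupons start in a row on a light grey pad (300 x 150 x 3 mm, two blue lines, fixed to the bench) on the other side of the fixture from the green mat, so their undersides are 3 mm above the bench. All coupons are alike; three to five of the five are present, the others are absent (None from the start).
- coupon2: A loose black glass coupon, 50 (x) x 28 (y) x 10 mm, 35 g. Origin: centre of its underside; x along its 50 mm side; z up. The coupons start in a row on a light grey pad (300 x 150 x 3 mm, two blue lines, fixed to the bench) on the other side of the fixture from the green mat, so their undersides are 3 mm above the bench. All coupons are alike; three to five of the five are present, the others are absent (None from the start).
- coupon3: A loose black glass coupon, 50 (x) x 28 (y) x 10 mm, 35 g. Origin: centre of its underside; x along its 50 mm side; z up. The coupons start in a row on a light grey pad (300 x 150 x 3 mm, two blue lines, fixed to the bench) on the other side of the fixture from the green mat, so their undersides are 3 mm above the bench. All coupons are alike; three to five of the five are present, the others are absent (None from the start).
- coupon4: A loose black glass coupon, 50 (x) x 28 (y) x 10 mm, 35 g. Origin: centre of its underside; x along its 50 mm side; z up. The coupons start in a row on a light grey pad (300 x 150 x 3 mm, two blue lines, fixed to the bench) on the other side of the fixture from the green mat, so their undersides are 3 mm above the bench. All coupons are alike; three to five of the five are present, the others are absent (None from the start).
- dial (a joint): Angle of the black air dial (rad): grows as it turns clockwise seen from above, from 0 to a stop at 5.2; stiff enough to stay where left (about 0.03 N m). The knob sits on a white control block, 100 x 100 x 30 mm, fixed to the bench beyond the fixture: a round skirt 48 mm across, up to 44 mm above the bench, and on it an upright bar grip 46 mm long, 14 mm thick, from there to 74 mm above the bench.
- dial_grip (a point): Point on the dial's axis at the height to grip its bar, 67 mm above the bench. The bar runs along the line from here to the pointer.
- pointer (a point): The white pointer tip on the rim of the dial, 30 mm from the axis, in line with the bar, at the end of the bar whose top bears a white line; it turns with the dial.
- index (a point): The index point at the inner end of the red tab fixed beside the dial, 30 mm from the dial's axis. Turning clockwise by 0.7 to 2.6 rad from the start brings the pointer to it without meeting a stop.
- tape: A bystander, loose: green tape ring, 50 mm across, 20 mm tall. Origin: centre of its underside.
- tweezers: A bystander, loose: steel tweezers lying flat, 120 mm long, 6 mm tall. Origin: centre of its underside.
- solvent: A bystander, loose: amber bottle, 52 mm across, 110 mm tall. Origin: centre of its underside.
- loupe: A bystander, loose: black cylindrical loupe, 40 mm across and 40 mm tall. Origin: centre of its underside.
- airgun: A bystander, loose: air blow gun lying flat, about 225 mm long, 28 mm tall. Origin: centre of its underside.
Mind the look-alikes: they are no part of the job. Leave any orange look-alike of the coupon2 alone. Leave any purple look-alike of the part that bears dial alone.

How it is judged:
By the outcome, as a careful person would: the job done as asked, in the order asked, and still so for the second after the job is handed in, with the robot touching nothing.
Of coupon0, coupon1, coupon2, coupon3, coupon4 only 3 to 5 are there at a start; the rules pass over those that are not, and their reading is None.
At some moment in a run one of coupon0, coupon1, coupon2, coupon3, coupon4 may be knocked a few centimetres aside while the robot is not near it.
It also fails if it takes over 210 s, if anything falls off the work surface, if the arm or the gripper's body presses on something with over 40 N, if the wrist force passes 120 N, or if a joint passes its speed limit or range.

## Working session

There is one attempt and no reset: what is moved stays moved. The work goes in short steps, Python scripts to look and compute and a tool call to move; the robot and the scene stay as the last step left them, time stands still between calls to the robot, and variables do not carry over. Pictures are saved under pics/ and viewed, about 12 in all and at most 16, crops included, and the job is handed in when it is done.

Besides the shell and the picture viewer there is one more tool, called as name(argument=value, ...) on one line, values as JSON. jog_arm: Moves the arm, as the interface text tells. Its arguments: {"type":"object","properties":{"moves":{"type":"array","items":{"type":"array","items":{"type":"array","items":{"type":"number"}}}},"gripper":{"type":"number"},"squeeze":{"type":"number"}},"required":["moves"]}

```bash
mkdir -p pics
cat > h.py <<'E'
import numpy as np, cv2
from cell import manip
from scipy.spatial.transform import Rotation as R
def cam(n):
    p=manip.camera_params(n);K=np.array([[p['fx'],0,p['cx']],[0,p['fy'],p['cy']],[0,0,1]]);return p,K,np.array(p['dist']),cv2.Rodrigues(np.array(p['rvec'],float))[0],np.array(p['tvec'],float)
def px2w(n,uv,z):
    "pixels -> world on plane z"
    p,K,d,Rm,t=cam(n);u=cv2.undistortPoints(np.array(uv,float).reshape(-1,1,2),K,d).reshape(-1,2)
    r=np.c_[u,np.ones(len(u))]@Rm;c=-Rm.T@t
    return c+r*((z-c[2])/r[:,2])[:,None]
def w2px(n,X):
    p,K,d,Rm,t=cam(n);return cv2.projectPoints(np.array(X,float).reshape(-1,1,3),Rm,t,K,d)[0].reshape(-1,2)
def cloud(n,D):
    "world xyz per pixel"
    p,K,d,Rm,t=cam(n);h,w=D.shape;g=np.stack(np.meshgrid(np.arange(w),np.arange(h)),-1).reshape(-1,1,2).astype(float)
    u=cv2.undistortPoints(g,K,d).reshape(-1,2);P=np.c_[u,np.ones(len(u))]*D.reshape(-1,1)
    return ((P-t)@Rm).reshape(h,w,3)
def st():
    s=manip.read_state();print({k:np.round(s[k],3) for k in('clock','joints','eef_pos','eef_rot','wrist_force','finger_gap')})
E
python3 - <<'E'
from h import *
st()
for n in('scene','top'):
    a,D=manip.camera(n);cv2.imwrite(f'pics/{n}0.png',cv2.resize(a,(800,600),interpolation=cv2.INTER_CUBIC));np.savez(f'{n}0.npz',a=a,D=D)
    p,K,d,Rm,t=cam(n);print(n,-Rm.T@t,p['fx'],np.round(d,3))
E
```

```text
{'clock': np.float64(0.0), 'joints': array([ 1.232,  0.3  ,  1.522, -0.   ,  1.321, -0.067]), 'eef_pos': array([147.592, 529.577, 223.879]), 'eef_rot': array([ 3.09 ,  1.57 , -1.894]), 'wrist_force': array([ 0.475, -0.865, -0.433]), 'finger_gap': np.float64(93.836)}
scene [1278.27063607 -318.58015922  991.6078671 ] 420.4410613267916 [-0.086  0.     0.     0.     0.   ]
top [ 441.69420094  -19.77585415 1243.96773508] 426.4535584487979 [-0.033  0.     0.     0.     0.   ]
```

View pics/top0.png

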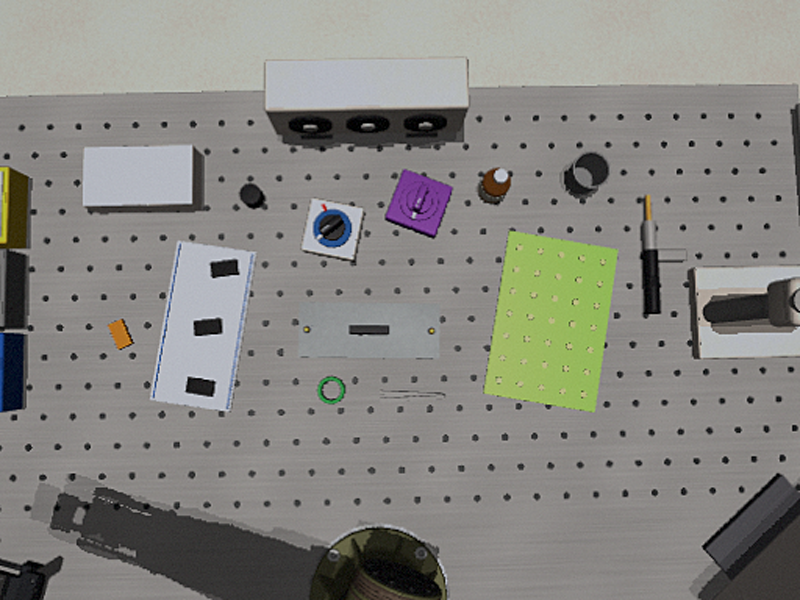

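View pics/scene0.png

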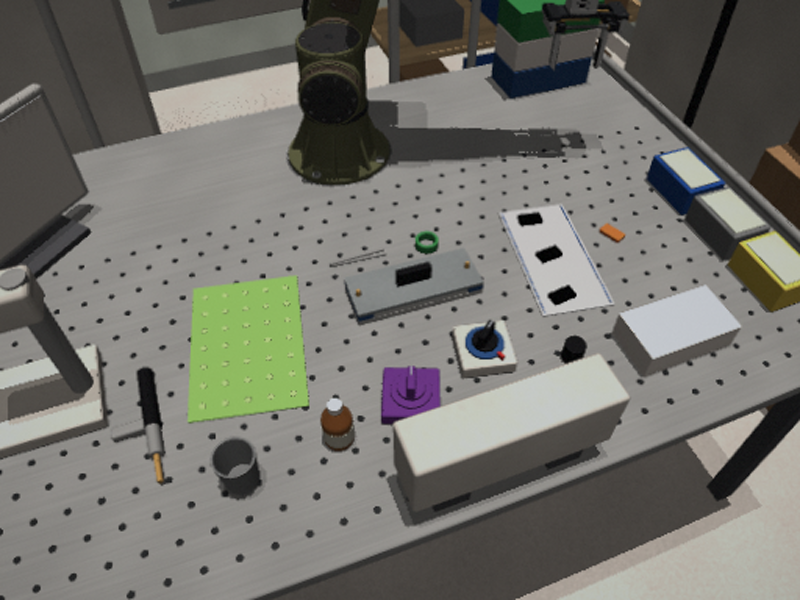

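The top view (800x600) shows the cover at (369,330), the mat at (551,320) and the dial at (332,228), with the purple look-alike at (419,203). Three coupons lie on the pad at (224,268), (207,327) and (200,386), with the orange look-alike at (120,333). For black things the candidates are those three coupons, the loupe (251,195), and the purple and real dials. By the description I pick the black coupons on the pad and the black knob on the white block. A close crop will check this.

Run:
```python
from h import *
f=np.load('top0.npz');a,D=f['a'],f['D'];C=cloud('top',D)
hsv=cv2.cvtColor(a,cv2.COLOR_BGR2HSV)
def rect(m,z,name,lo=15):
    n,l,s,c=cv2.connectedComponentsWithStats(m.astype(np.uint8))
    for i in range(1,n):
        if s[i,4]<lo: continue
        v,u=np.where(l==i);W=px2w('top',np.c_[u,v],z)[:,:2].astype(np.float32)
        (cx,cy),(w,h),an=cv2.minAreaRect(W)
        print(name,'area',s[i,4],'mean',W.mean(0).round(1),'rect c',np.round([cx,cy,w,h,an],1),'depthz',np.round(np.median(C[v,u,2]),1))
def roi(x0,y0,x1,y1):
    m=np.zeros(D.shape,bool);m[int(y0/1.5625):int(y1/1.5625),int(x0/1.5625):int(x1/1.5625)]=1;return m
V=a.max(2)
rect((V<60)&roi(160,245,250,405),13,'coupon')
rect((V<60)&roi(340,315,400,345),62,'grip')   # top 24+42=66
H,S=hsv[...,0],hsv[...,1]
rect((H>30)&(H<50)&(S>80)&roi(470,225,630,420),3,'mat',500)
rect((V>150)&(S<40)&roi(295,190,370,268),30,'block',30)
m=(hsv[...,0]>10)&(H<30)&(S>90)&roi(295,310,445,350)
rect(m,44,'dowel',2)
m=((H<8)|(H>172))&(S>110)&roi(300,190,370,250);rect(m,30,'red',1)
def crop(x0,y0,x1,y1,k):
    x0,y0,x1,y1=[int(q/1.5625) for q in(x0,y0,x1,y1)];print(x0,y0);return cv2.resize(a[y0:y1,x0:x1],None,fx=k,fy=k,interpolation=cv2.INTER_CUBIC)
cv2.imwrite('pics/c1.png',crop(295,190,445,370,6))
cv2.imwrite('pics/c0.png',crop(145,235,265,415,5))
# heights
for n,(u,v) in dict(rail=(302,350),plate=(330,345),mat=(550,320),pad=(230,330),bench=(460,300)).items(): print(n,C[int(v/1.5625),int(u/1.5625)].round(1))
```

```text
coupon area 158 mean [603.7 273. ] rect c [603.7 272.9  27.1  48.6   6.5] depthz 13.9
coupon area 160 mean [495.3 303.6] rect c [495.3 303.7  26.6  49.6   3.6] depthz 13.8
coupon area 169 mean [387.  317.4] rect c [387.1 317.1  50.1  27.9  78.7] depthz 13.8
grip area 116 mean [483.    4.6] rect c [483.3   4.9  66.4  13.8  88.8] depthz 66.6
mat area 7311 mean [ 494.  -335.5] rect c [ 494.9 -334.9  211.2  310.9   79. ] depthz 3.6
block area 636 mean [670.6  71.2] rect c [671.8  70.9  98.4  97.7  77.4] depthz 30.4
dowel area 8 mean [486.6 117.2] rect c [486.3 117.6   5.6   8.5  89.4] depthz 43.1
dowel area 8 mean [ 479.  -106.8] rect c [ 478.7 -107.2    5.6    8.4   88.5] depthz 44.4
red area 7 mean [711.8  84.3] rect c [711.8  83.9  10.5   3.9  25.4] depthz 40.4
red area 1 mean [677.1  62.5] rect c [677.1  62.5   0.    0.    0. ] depthz 56.2
red area 1 mean [663.   88.6] rect c [663.   88.6   0.    0.    0. ] depthz 73.9
red area 1 mean [654.2  82.9] rect c [654.2  82.9   0.    0.    0. ] depthz 43.2
188 121
92 150
rail [448.7 127.6  33.8]
plate [458.9  76.4  37. ]
mat [ 496.9 -333.4    3.8]
pad [489.2 263.8   5.9]
bench [ 5.359e+02 -1.647e+02  4.000e-01]
```

View pics/c1.png

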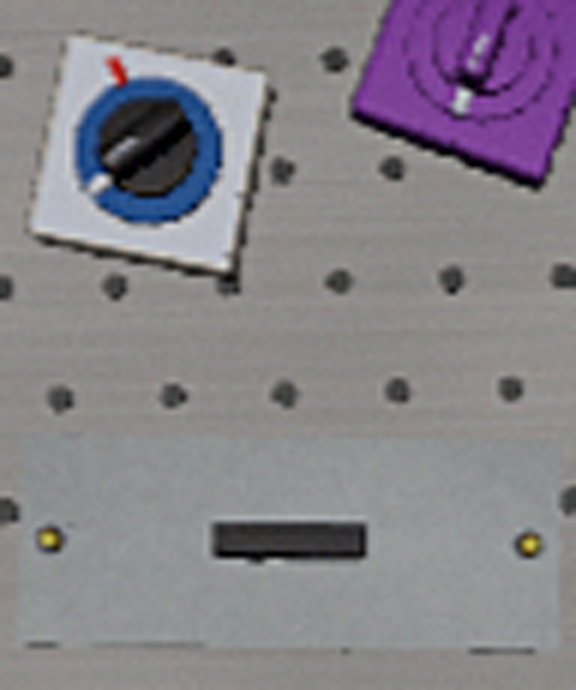

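The crop confirms the real dial: black knob, blue skirt, white block. Its axis is at about (149,150), the pointer at (98,184) and the red tab's inner end at (122,82). The cover's bar is at (289,540), with brass dowels at (50,539) and (528,545).

```bash
cat >> h.py <<'E'
def zhead():
    s=manip.read_state();M=R.from_euler('xyz',s['eef_rot']).as_matrix();z=M[:,2];return np.degrees(np.arctan2(z[1],z[0])),M
def coupons(a,x0,y0,x1,y1,z,thr=75,k=8):
    "dark blobs in original-pixel roi of the top view -> centre, long-side angle (deg, mod 180)"
    g=cv2.resize(a[y0:y1,x0:x1].max(2),None,fx=k,fy=k,interpolation=cv2.INTER_CUBIC)
    n,l,s,c=cv2.connectedComponentsWithStats((g<thr).astype(np.uint8));out=[]
    for i in range(1,n):
        if s[i,4]<60*k*k: continue
        v,u=np.where(l==i);W=px2w('top',np.c_[(u+.5)/k-.5+x0,(v+.5)/k-.5+y0],z)[:,:2]
        e,E=np.linalg.eigh(np.cov(W.T));out.append((W.mean(0).round(1),(np.degrees(np.arctan2(E[1,1],E[0,1]))%180).round(1),np.sqrt(12*e).round(1)))
    return out
E
python3 - <<'E'
from h import *
f=np.load('top0.npz');a,D=f['a'],f['D'];C=cloud('top',D)
h,M=zhead();print('zhead',h);print(M.round(3))
for c in coupons(a,95,150,165,265,13): print(c)
print('bar',coupons(a,215,195,260,222,66))
q=lambda u,v:(188+u/6-.4,121+v/6-.4)
print('axis',px2w('top',[q(149,150)],44),'ptr',px2w('top',[q(98,184)],42),'idx',px2w('top',[q(122,82),q(112,60)],36))
for n,(u,v) in dict(dialring=(318,228),ptr=(321,238),bar=(332,228),box=(365,80),purp=(430,205)).items(): print(n,C[int(v/1.5625),int(u/1.5625)].round(1))
r=C[int(60/1.5625):int(145/1.5625),int(270/1.5625):int(460/1.5625)].reshape(-1,3);r=r[r[:,2]>20];print('box x min',r[:,0].min(),'zmax',r[:,2].max())
E
```

```text
zhead 74.4266183021012
[[-0.    -0.963  0.268]
 [-0.001  0.268  0.963]
 [-1.     0.    -0.001]]
(array([603.9, 273. ]), np.float64(96.3), array([27.8, 49.5]))
(array([495.7, 303.5]), np.float64(95.0), array([27.2, 50.4]))
(array([386.9, 317.2]), np.float64(78.8), array([27.8, 50.1]))
bar [(array([482.4,   5.2]), np.float64(88.6), array([15.8, 68.6]))]
axis [[669.90098293  68.89280983  44.        ]] ptr [[654.40964525  93.44424919  42.        ]] idx [[704.6655182   81.96103793  36.        ]
 [715.46880448  86.61758892  36.        ]]
dialring [674.4  96.8  32.3]
ptr [652.6  90.6  39.7]
bar [666.3  68.   72.2]
box [890.1   2.6 181.7]
purp [ 708.7 -110.5   44.7]
box x min 441.69420094417256 zmax 1243.96773507537
```

Next I move to above the cover bar.

jog_arm(moves=[[[22,-35,-4,0,0,-5],[22,-35,-4,0,0,-5],[22,-35,-4,0,0,-5],[22,-35,-4,0,0,-5],[22,-35,-4,0,0,-5]]], gripper=1)

```text
clock: 0.6
eef_pos: [257.6, 350.6, 201.4]
eef_rot: [3.05, 1.567, -2.379]
wrist_force: [0.9, -0.2, 0.2]
finger_gap: 94.0
```

jog_arm(moves=[[[22,-35,-4,0,0,-5],[22,-35,-4,0,0,-5],[22,-35,-4,0,0,-5],[22,-35,-4,0,0,-5],[22,-35,-4,0,0,-5]]])

```text
clock: 1.1
eef_pos: [369.8, 167.5, 180.3]
eef_rot: [3.067, 1.567, -2.816]
wrist_force: [0.8, 0.3, 0.0]
finger_gap: 94.0
```

jog_arm(moves=[[[22,-35,-4,0,0,-5],[22,-35,-4,0,0,-5],[22,-35,-4,0,0,-5],[22,-35,-4,0,0,-5],[22,-35,-4,0,0,-5]]])

```text
clock: 1.6
eef_pos: [482.4, -16.3, 159.2]
eef_rot: [3.006, 1.567, 2.95]
wrist_force: [0.3, 1.2, 1.1]
finger_gap: 93.9
```

```bash
cat > s.py <<'E'
from h import *
import sys
st();h,M=zhead();print('zhead',h,'axis tilt',(M[:,0]).round(4))
if len(sys.argv)>3: # target x y z zhead -> rotvec turn, shift
    x,y,z,t=map(float,sys.argv[1:5]);s=manip.read_state();print('shift',np.round(np.array([x,y,z])-s['eef_pos'],1))
    c=np.cos(np.radians(t));k=np.sin(np.radians(t));X=np.array([0,0,-1.]);Z=np.array([c,k,0]);T=np.c_[X,np.cross(Z,X),Z]
    print('turn deg',np.degrees(R.from_matrix(T@M.T).as_rotvec()).round(2))
E
python3 s.py 482.6 5.1 100 -1.9
```

```text
{'clock': np.float64(1.6), 'joints': array([-0.11 ,  0.221,  1.782,  0.   ,  1.143, -0.055]), 'eef_pos': array([482.414, -16.329, 159.161]), 'eef_rot': array([3.006, 1.567, 2.95 ]), 'wrist_force': array([0.255, 1.181, 1.053]), 'finger_gap': np.float64(93.929)}
zhead -3.1808936836179735 axis tilt [-3.7e-03  7.0e-04 -1.0e+00]
shift [  0.2  21.4 -59.2]
turn deg [-0.04 -0.21  1.28]
```

jog_arm(moves=[[[0,21,-30,0,0,1.3],[0,0,-30,0,-0.2,0],[0,0,0,0,0,0]]])

```text
clock: 1.9
eef_pos: [484.2, -0.7, 96.5]
eef_rot: [2.673, 1.57, 2.628]
wrist_force: [-0.2, 0.6, 0.9]
finger_gap: 94.3
```

```bash
python3 s.py 482.6 5.1 56 -1.9
python3 - <<'E'
from h import *
a,D=manip.camera('scene');
cv2.imwrite('pics/s1.png',cv2.resize(a[140:220,200:330],None,fx=6,fy=6,interpolation=cv2.INTER_CUBIC))
E
```

```text
{'clock': np.float64(1.9), 'joints': array([-0.077,  0.309,  1.835,  0.   ,  0.998, -0.033]), 'eef_pos': array([484.151,  -0.726,  96.501]), 'eef_rot': array([2.673, 1.57 , 2.628]), 'wrist_force': array([-0.193,  0.573,  0.892]), 'finger_gap': np.float64(94.256)}
zhead -2.5647537905965803 axis tilt [-4.e-04  2.e-04 -1.e+00]
shift [ -1.6   5.8 -40.5]
turn deg [-0.01 -0.02  0.66]
```

View pics/s1.png

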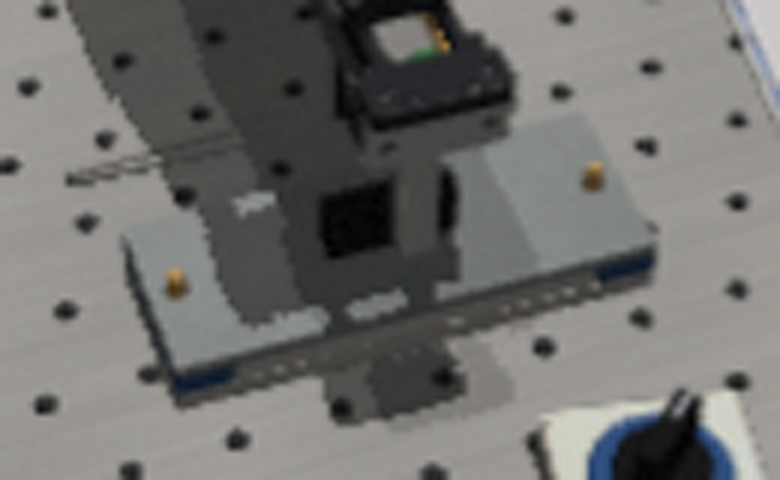

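The jaws straddle the bar at (390,220), so I descend and close.

jog_arm(moves=[[[-1.6,6,-20,0,0,0.7],[0,0,-20,0,0,0],[0,0,0,0,0,0]]])

```text
clock: 2.25
eef_pos: [485.3, 6.0, 62.2]
eef_rot: [0.011, 1.564, -0.02]
wrist_force: [-0.2, -0.3, -0.1]
finger_gap: 93.8
```

jog_arm(moves=[[[0,0,0,0,0,0],[0,0,0,0,0,0],[0,0,0,0,0,0],[0,0,0,0,0,0],[0,0,0,0,0,0]]], gripper=-1, squeeze=15)

```text
clock: 2.75
eef_pos: [487.8, 6.1, 68.0]
eef_rot: [-0.007, 1.557, -0.037]
wrist_force: [-0.1, -0.3, 0.5]
finger_gap: 57.6
```

```bash
python3 s.py 482.6 5.1 56 -1.9
```

```text
{'clock': np.float64(2.75), 'joints': array([-0.063,  0.356,  1.853,  0.   ,  0.919, -0.033]), 'eef_pos': array([487.757,   6.116,  67.986]), 'eef_rot': array([-0.007,  1.557, -0.037]), 'wrist_force': array([-0.085, -0.25 ,  0.516]), 'finger_gap': np.float64(57.565)}
zhead -1.715007776781747 axis tilt [ 1.380e-02 -5.000e-04 -9.999e-01]
shift [ -5.2  -1.  -12. ]
turn deg [ 0.03  0.79 -0.18]
```

jog_arm(moves=[[[-5,-1,-7,0,0.8,-0.2],[-1,0,-6,0,0.2,0],[-1,0,-1.5,0,0.2,0]]])

```text
clock: 3.05
eef_pos: [480.1, 5.0, 52.6]
eef_rot: [-3.04, 1.562, -3.073]
wrist_force: [0.0, -0.0, 0.4]
finger_gap: 33.5
```

```bash
python3 s.py 482.6 5.1 56 -1.9
```

```text
{'clock': np.float64(3.05), 'joints': array([-6.500e-02,  3.780e-01,  1.866e+00, -1.000e-03,  9.060e-01,
       -3.100e-02]), 'eef_pos': array([480.143,   4.957,  52.588]), 'eef_rot': array([-3.04 ,  1.562, -3.073]), 'wrist_force': array([ 0.014, -0.006,  0.418]), 'finger_gap': np.float64(33.501)}
zhead -1.9394120434663276 axis tilt [-8.5e-03 -6.0e-04 -1.0e+00]
shift [2.5 0.1 3.4]
turn deg [ 0.03 -0.49  0.04]
```

jog_arm(moves=[[[2.5,0,3.4,0,-0.5,0],[0,0,0,0,0,0]]])

```text
clock: 3.25
eef_pos: [482.4, 5.0, 55.6]
eef_rot: [-2.538, 1.57, -2.572]
wrist_force: [-5.6, 0.2, 3.3]
finger_gap: 17.5
```

```bash
python3 s.py 482.6 5.1 56 -1.9
```

```text
{'clock': np.float64(3.25), 'joints': array([-6.500e-02,  3.740e-01,  1.864e+00, -1.000e-03,  9.050e-01,
       -3.100e-02]), 'eef_pos': array([482.442,   4.962,  55.55 ]), 'eef_rot': array([-2.538,  1.57 , -2.572]), 'wrist_force': array([-5.608,  0.22 ,  3.265]), 'finger_gap': np.float64(17.475)}
zhead -1.9431031352785741 axis tilt [-7.e-04 -5.e-04 -1.e+00]
shift [0.2 0.1 0.4]
turn deg [ 0.03 -0.04  0.04]
```

jog_arm(moves=[[[0,0,0,0,0,0],[0,0,0,0,0,0],[0,0,0,0,0,0]]], squeeze=50)

```text
clock: 3.55
eef_pos: [482.3, 5.0, 55.4]
eef_rot: [-2.652, 1.57, -2.686]
wrist_force: [0.4, -0.2, -2.2]
finger_gap: 15.6
```

```bash
python3 s.py 482.6 5.1 56 -1.9
```

```text
{'clock': np.float64(3.55), 'joints': array([-6.500e-02,  3.740e-01,  1.864e+00, -1.000e-03,  9.050e-01,
       -3.100e-02]), 'eef_pos': array([482.289,   4.953,  55.443]), 'eef_rot': array([-2.652,  1.57 , -2.686]), 'wrist_force': array([ 0.439, -0.155, -2.235]), 'finger_gap': np.float64(15.607)}
zhead -1.9372474612962203 axis tilt [-1.e-03 -5.e-04 -1.e+00]
shift [0.3 0.1 0.6]
turn deg [ 0.03 -0.06  0.04]
```

Gripped at 15.6 mm. Now I lift gently, straight up.

jog_arm(moves=[[[0,0,5,0,0,0],[0,0,5,0,0,0],[0,0,5,0,0,0]]])

```text
clock: 3.85
eef_pos: [481.7, 5.0, 70.8]
eef_rot: [-2.983, 1.568, -3.016]
wrist_force: [0.4, 0.3, -3.3]
finger_gap: 16.0
```

```bash
python3 s.py 482.3 5.0 85 -1.94
```

```text
{'clock': np.float64(3.85), 'joints': array([-6.500e-02,  3.470e-01,  1.856e+00, -1.000e-03,  9.410e-01,
       -3.100e-02]), 'eef_pos': array([481.688,   5.012,  70.794]), 'eef_rot': array([-2.983,  1.568, -3.016]), 'wrist_force': array([ 0.426,  0.251, -3.277]), 'finger_gap': np.float64(15.989)}
zhead -1.939491378372286 axis tilt [-2.9e-03 -4.0e-04 -1.0e+00]
shift [ 0.6 -0.  14.2]
turn deg [ 0.02 -0.16 -0.  ]
```

jog_arm(moves=[[[0.3,0,6,0,-0.15,0],[0,0,6,0,0,0],[0,0,6,0,0,0],[0,0,12,0,0,0],[0,0,20,0,0,0]]])

```text
clock: 4.35
eef_pos: [481.2, 5.1, 123.4]
eef_rot: [-3.033, 1.569, -3.067]
wrist_force: [-0.6, -0.3, -3.7]
finger_gap: 15.5
```

```bash
python3 s.py 482.3 5.0 150 -1.94
```

```text
{'clock': np.float64(4.35), 'joints': array([-0.065,  0.264,  1.82 , -0.   ,  1.059, -0.031]), 'eef_pos': array([481.214,   5.084, 123.405]), 'eef_rot': array([-3.033,  1.569, -3.067]), 'wrist_force': array([-0.566, -0.313, -3.72 ]), 'finger_gap': np.float64(15.513)}
zhead -1.9411526660303842 axis tilt [-2.3e-03 -2.0e-04 -1.0e+00]
shift [ 1.1 -0.1 26.6]
turn deg [ 0.01 -0.13  0.  ]
```

jog_arm(moves=[[[1,-8,0,0,-0.1,2],[1,-17,0,0,0,4],[1,-17,0,0,0,4],[1,-17,0,0,0,4],[1,-17,0,0,0,4]]])

```text
clock: 4.85
eef_pos: [487.9, -71.9, 130.7]
eef_rot: [-0.201, 1.564, 0.093]
wrist_force: [0.6, 0.0, -3.0]
finger_gap: 15.7
```

jog_arm(moves=[[[1,-17,0,0,0,4],[1,-17,0,0,0,4],[1,-17,0,0,0,4],[1,-17,0,0,0,4],[1,-17,0,0,0,4]]])

```text
clock: 5.35
eef_pos: [493.2, -160.6, 135.1]
eef_rot: [-0.353, 1.562, 0.306]
wrist_force: [0.5, -0.2, -4.1]
finger_gap: 15.9
```

```bash
python3 s.py 494.7 -335 120 79
```

```text
{'clock': np.float64(5.35), 'joints': array([-0.388,  0.321,  1.714,  0.007,  1.099, -1.049]), 'eef_pos': array([ 493.202, -160.625,  135.138]), 'eef_rot': array([-0.353,  1.562,  0.306]), 'wrist_force': array([ 0.543, -0.206, -4.06 ]), 'finger_gap': np.float64(15.949)}
zhead 37.71096939195569 axis tilt [ 0.0088  0.0028 -1.    ]
shift [   1.5 -174.4  -15.1]
turn deg [-0.33  0.43 41.29]
```

jog_arm(moves=[[[0,-17,-1,-0.3,0.4,4],[0,-17,-1,0,0,4],[0,-17,-1,0,0,4],[0,-17,-1,0,0,4],[0,-17,-1,0,0,4]]])

```text
clock: 5.85
eef_pos: [493.3, -249.4, 134.4]
eef_rot: [-1.518, 1.566, -0.496]
wrist_force: [0.2, -0.0, -3.1]
finger_gap: 15.4
```

jog_arm(moves=[[[0,-17,-1,0,0,4],[0,-17,-1,0,0,4],[0,-17,-1,0,0,4],[0,-17,-1,0,0,4],[0,-8,-1,0,0,3]]])

```text
clock: 6.35
eef_pos: [493.0, -329.7, 133.4]
eef_rot: [-1.606, 1.565, -0.238]
wrist_force: [0.8, -0.1, -4.0]
finger_gap: 15.8
```

```bash
python3 s.py 494.7 -335 120 79
```

```text
{'clock': np.float64(6.35), 'joints': array([-0.652,  0.477,  1.496,  0.003,  1.162, -2.021]), 'eef_pos': array([ 492.973, -329.693,  133.353]), 'eef_rot': array([-1.606,  1.565, -0.238]), 'wrist_force': array([ 0.819, -0.064, -3.953]), 'finger_gap': np.float64(15.792)}
zhead 78.37430091149206 axis tilt [ 0.006  -0.0014 -1.    ]
shift [  1.7  -5.3 -13.4]
turn deg [0.08 0.34 0.63]
```

jog_arm(moves=[[[2,-4,-15,0,0.3,0.4],[0,0,-20,0,0,0],[0,0,-20,0,0,0],[0,0,-15,0,0,0],[0,0,0,0,0,0]]])

```text
clock: 6.85
eef_pos: [494.8, -333.9, 59.9]
eef_rot: [2.895, 1.569, -2.018]
wrist_force: [-1.0, -0.3, -2.7]
finger_gap: 16.0
```

```bash
python3 s.py 494.7 -335 40 79
python3 - <<'E'
from h import *
a,D=manip.camera('scene');
cv2.imwrite('pics/s2.png',cv2.resize(a[130:290,90:300],None,fx=3.7,fy=3.7,interpolation=cv2.INTER_CUBIC))
E
```

```text
{'clock': np.float64(6.85), 'joints': array([-6.540e-01,  5.800e-01,  1.529e+00, -1.000e-03,  1.032e+00,
       -2.024e+00]), 'eef_pos': array([ 494.816, -333.91 ,   59.866]), 'eef_rot': array([ 2.895,  1.569, -2.018]), 'wrist_force': array([-1.027, -0.337, -2.688]), 'finger_gap': np.float64(16.004)}
zhead 78.5293758958858 axis tilt [-6.0e-04 -1.2e-03 -1.0e+00]
shift [ -0.1  -1.1 -19.9]
turn deg [ 0.07 -0.03  0.47]
```

View pics/s2.png

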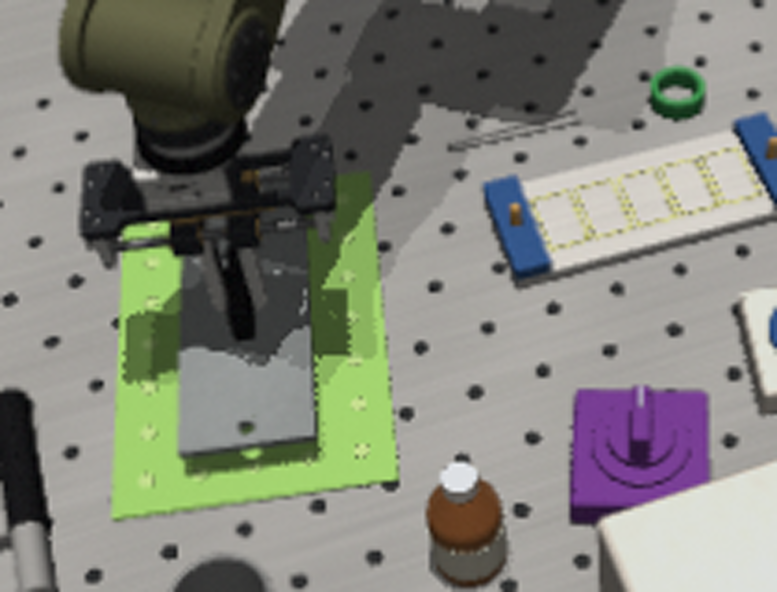

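The cover (245,390) hangs level and lengthwise over the mat, about 25 mm up. The bed is clear, with five outlines. I lower it.

jog_arm(moves=[[[0,-1,-8,0,0,0.5],[0,0,-8,0,0,0],[0,0,-4,0,0,0]]])

```text
clock: 7.2
eef_pos: [496.4, -335.8, 42.1]
eef_rot: [-2.269, 1.565, -0.889]
wrist_force: [0.6, -0.0, -3.3]
finger_gap: 15.8
```

```bash
python3 s.py 494.7 -335 34.4 79
```

```text
{'clock': np.float64(7.2), 'joints': array([-6.550e-01,  6.070e-01,  1.533e+00, -2.000e-03,  9.960e-01,
       -2.035e+00]), 'eef_pos': array([ 496.405, -335.777,   42.052]), 'eef_rot': array([-2.269,  1.565, -0.889]), 'wrist_force': array([ 0.643, -0.016, -3.283]), 'finger_gap': np.float64(15.807)}
zhead 79.0704966392111 axis tilt [ 0.0035 -0.0043 -1.    ]
shift [-1.7  0.8 -7.7]
turn deg [ 0.25  0.2  -0.07]
```

jog_arm(moves=[[[-1,0.5,-3,0.2,0.2,0],[0,0,-3,0,0,0]]])

```text
clock: 7.4
eef_pos: [495.4, -335.3, 35.7]
eef_rot: [-2.977, 1.57, -1.597]
wrist_force: [-0.5, -0.2, -3.4]
finger_gap: 15.9
```

```bash
python3 s.py 494.7 -335 34.4 79
```

```text
{'clock': np.float64(7.4), 'joints': array([-6.560e-01,  6.170e-01,  1.535e+00, -1.000e-03,  9.890e-01,
       -2.035e+00]), 'eef_pos': array([ 495.419, -335.305,   35.717]), 'eef_rot': array([-2.977,  1.57 , -1.597]), 'wrist_force': array([-0.519, -0.185, -3.449]), 'finger_gap': np.float64(15.927)}
zhead 79.06298688661427 axis tilt [-0.e+00 -7.e-04 -1.e+00]
shift [-0.7  0.3 -1.3]
turn deg [ 0.04 -0.   -0.06]
```

jog_arm(moves=[[[0,0,-1.3,0,0,0],[0,0,-0.3,0,0,0]]])

```text
clock: 7.6
eef_pos: [495.5, -335.4, 34.5]
eef_rot: [-2.757, 1.57, -1.377]
wrist_force: [-3.1, 2.7, 1.6]
finger_gap: 15.9
```

```bash
python3 s.py 494.7 -335 34.4 79
```

```text
{'clock': np.float64(7.6), 'joints': array([-6.560e-01,  6.190e-01,  1.535e+00, -1.000e-03,  9.870e-01,
       -2.035e+00]), 'eef_pos': array([ 495.498, -335.354,   34.492]), 'eef_rot': array([-2.757,  1.57 , -1.377]), 'wrist_force': array([-3.118,  2.731,  1.561]), 'finger_gap': np.float64(15.904)}
zhead 79.05788058854719 axis tilt [ 2.e-04 -8.e-04 -1.e+00]
shift [-0.8  0.4 -0.1]
turn deg [ 0.05  0.01 -0.06]
```

Landed, so I release and raise.

jog_arm(moves=[[[0,0,0,0,0,0],[0,0,0,0,0,0],[0,0,0,0,0,0],[0,0,2,0,0,0]]], gripper=0.4)

```text
clock: 8.0
eef_pos: [496.3, -336.0, 37.7]
eef_rot: [-2.197, 1.567, -0.817]
wrist_force: [-0.3, -0.3, -0.4]
finger_gap: 44.4
```

```bash
python3 s.py 494.7 -335 34.4 79
```

```text
{'clock': np.float64(8.0), 'joints': array([-6.560e-01,  6.150e-01,  1.533e+00, -1.000e-03,  9.900e-01,
       -2.035e+00]), 'eef_pos': array([ 496.276, -335.964,   37.688]), 'eef_rot': array([-2.197,  1.567, -0.817]), 'wrist_force': array([-0.257, -0.315, -0.416]), 'finger_gap': np.float64(44.424)}
zhead 79.0541705330415 axis tilt [ 0.0025 -0.0026 -1.    ]
shift [-1.6  1.  -3.3]
turn deg [ 0.15  0.14 -0.05]
```

jog_arm(moves=[[[0,0,20,0,0,0],[0,0,40,0,0,0],[0,0,45,0,0,0],[-5,40,10,0,0,0],[-8,45,0,0,0,0]]], gripper=1)

```text
clock: 8.5
eef_pos: [482.4, -252.1, 156.9]
eef_rot: [-2.067, 1.567, -0.692]
wrist_force: [1.4, -0.1, 0.3]
finger_gap: 83.8
```

jog_arm(moves=[[[-8,45,0,0,0,0],[-8,45,0,0,0,0],[-8,45,0,0,0,0],[-8,45,0,0,0,0],[-8,45,0,0,0,0]]])

```text
clock: 9.0
eef_pos: [439.9, -19.8, 159.6]
eef_rot: [-1.835, 1.561, -0.463]
wrist_force: [0.8, -0.3, 0.2]
finger_gap: 94.1
```

```bash
python3 s.py 386.9 317.2 120 78.8
python3 - <<'E'
from h import *
a,D=manip.camera('top');cv2.imwrite('pics/top1.png',a);np.savez('top1.npz',a=a,D=D)
for c in coupons(a,95,150,165,265,13): print(c)
print('bar',coupons(a,320,170,390,240,45))
hsv=cv2.cvtColor(a,cv2.COLOR_BGR2HSV)
m=np.zeros(D.shape,np.uint8);m[140:270,300:400]=((hsv[...,0]>30)&(hsv[...,0]<50)&(hsv[...,1]>80))[140:270,300:400]
cn=max(cv2.findContours(m,0,1)[0],key=cv2.contourArea)
v=px2w('top',cn.reshape(-1,2),3)[:,:2].astype(np.float32);print('mat',cv2.minAreaRect(v))
E
```

```text
{'clock': np.float64(9.0), 'joints': array([-0.126,  0.121,  1.899, -0.004,  1.112, -1.497]), 'eef_pos': array([439.949, -19.795, 159.647]), 'eef_rot': array([-1.835,  1.561, -0.463]), 'wrist_force': array([ 0.753, -0.252,  0.227]), 'finger_gap': np.float64(94.102)}
zhead 78.62956071665761 axis tilt [ 0.0092 -0.0046 -0.9999]
shift [-53.  337.  -39.6]
turn deg [0.26 0.53 0.17]
(array([603.8, 272.9]), np.float64(96.5), array([27.6, 49.4]))
(array([495.6, 303.5]), np.float64(95.0), array([26.9, 50.2]))
(array([386.9, 317.2]), np.float64(78.6), array([27.6, 49.9]))
bar [(array([ 495.1, -331.3]), np.float64(168.5), array([22.6, 70.1]))]
mat ((494.8958740234375, -334.9803466796875), (211.20974731445312, 310.9610900878906), 78.99365997314453)
```

View pics/top1.png

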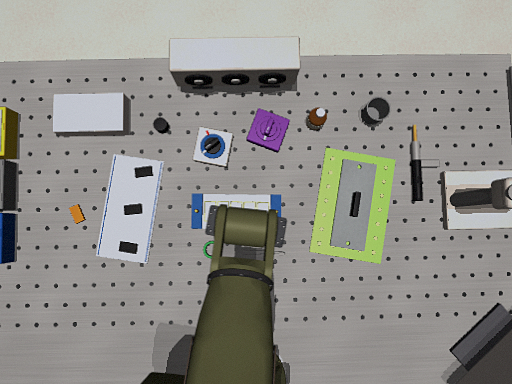

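The cover (352,204) lies centred and lengthwise on the mat, and the coupons haven't moved. On to the near coupon (128,247).

jog_arm(moves=[[[-7,43,0,0.2,0.4,0],[-7,43,0,0,0,0],[-7,43,0,0,0,0],[-7,43,0,0,0,0],[-7,43,0,0,0,0]]])

```text
clock: 9.55
eef_pos: [402.2, 205.9, 162.1]
eef_rot: [-1.236, 1.564, 0.136]
wrist_force: [0.5, -0.1, 1.0]
finger_gap: 94.3
```

jog_arm(moves=[[[-7,40,-10,0,0,0],[-7,40,-15,0,0,0],[-4,20,-15,0,0,0],[0,0,0,0,0,0]]])

```text
clock: 9.95
eef_pos: [382.1, 314.4, 122.5]
eef_rot: [-1.051, 1.56, 0.326]
wrist_force: [-0.5, -0.8, 0.4]
finger_gap: 93.9
```

```bash
python3 s.py 386.9 317.2 60 78.7;  python3 - <<'E'
from h import *
f=np.load('top1.npz');a=f['a'];D=f['D'];hsv=cv2.cvtColor(a,cv2.COLOR_BGR2HSV)
f0=np.load('top0.npz')
k=8
g=cv2.resize(a[185:240,180:295],None,fx=k,fy=k,interpolation=cv2.INTER_CUBIC);hs=cv2.cvtColor(g,cv2.COLOR_BGR2HSV)
m=((hs[...,0]>95)&(hs[...,0]<125)&(hs[...,1]>120)).astype(np.uint8)
for c in cv2.findContours(m,0,1)[0]:
    if cv2.contourArea(c)>500: print(cv2.minAreaRect(px2w('top',(c.reshape(-1,2)+.5)/k-.5+[180,185],24)[:,:2].astype(np.float32)))
E
```

```text
{'clock': np.float64(9.95), 'joints': array([ 0.616,  0.287,  1.793, -0.004,  1.051, -0.759]), 'eef_pos': array([382.075, 314.37 , 122.542]), 'eef_rot': array([-1.051,  1.56 ,  0.326]), 'wrist_force': array([-0.493, -0.766,  0.376]), 'finger_gap': np.float64(93.95)}
zhead 78.91181580352765 axis tilt [ 0.0107  0.0036 -0.9999]
shift [  4.8   2.8 -62.5]
turn deg [-0.21  0.61 -0.21]
((496.7153015136719, -108.37039184570312), (29.847492218017578, 65.36121368408203), 89.14334869384766)
((486.4616394042969, 119.002197265625), (31.28958511352539, 99.29073333740234), 87.64230346679688)
```

jog_arm(moves=[[[5,3,-25,-0.2,0.6,-0.2],[0,0,-25,0,0,0],[0,0,-12,0,0,0],[0,0,0,0,0,0]]], gripper=0.7)

```text
clock: 10.35
eef_pos: [388.9, 316.2, 61.6]
eef_rot: [-0.836, 1.567, 0.538]
wrist_force: [0.2, 0.2, 0.2]
finger_gap: 80.0
```

```bash
python3 s.py 386.9 317.2 24 78.7
```

```text
{'clock': np.float64(10.35), 'joints': array([ 0.61 ,  0.396,  1.812, -0.   ,  0.93 , -0.764]), 'eef_pos': array([388.881, 316.239,  61.64 ]), 'eef_rot': array([-0.836,  1.567,  0.538]), 'wrist_force': array([0.249, 0.224, 0.219]), 'finger_gap': np.float64(80.04)}
zhead 78.73282336753371 axis tilt [ 0.003   0.0018 -1.    ]
shift [ -2.    1.  -37.6]
turn deg [-0.1   0.17 -0.03]
```

jog_arm(moves=[[[-2,1,-16,-0.1,0.1,0],[0,0,-14,0,0,0],[0,0,-4,0,0,0],[0,0,0,0,0,0]]])

```text
clock: 10.75
eef_pos: [389.3, 316.8, 30.4]
eef_rot: [-0.9, 1.565, 0.472]
wrist_force: [-0.6, -0.2, -0.1]
finger_gap: 80.1
```

```bash
python3 s.py 386.9 317.2 24 78.7
```

```text
{'clock': np.float64(10.75), 'joints': array([ 6.110e-01,  4.500e-01,  1.825e+00, -1.000e-03,  8.600e-01,
       -7.610e-01]), 'eef_pos': array([389.254, 316.844,  30.375]), 'eef_rot': array([-0.9  ,  1.565,  0.472]), 'wrist_force': array([-0.573, -0.195, -0.124]), 'finger_gap': np.float64(80.146)}
zhead 78.63748518461547 axis tilt [ 0.0054  0.0028 -1.    ]
shift [-2.4  0.4 -6.4]
turn deg [-0.16  0.31  0.06]
```

jog_arm(moves=[[[-2.4,0.4,-5,-0.1,0.3,0],[0,0,-1.5,0,0,0]]], gripper=0.25)

```text
clock: 10.95
eef_pos: [387.3, 317.5, 24.8]
eef_rot: [-0.388, 1.568, 0.984]
wrist_force: [0.4, 0.7, 0.3]
finger_gap: 67.1
```

```bash
python3 s.py 386.9 317.2 24 78.7
```

```text
{'clock': np.float64(10.95), 'joints': array([ 6.130e-01,  4.600e-01,  1.827e+00,  1.000e-03,  8.520e-01,
       -7.600e-01]), 'eef_pos': array([387.332, 317.509,  24.778]), 'eef_rot': array([-0.388,  1.568,  0.984]), 'wrist_force': array([0.414, 0.688, 0.326]), 'finger_gap': np.float64(67.114)}
zhead 78.62519171946609 axis tilt [ 0.0013  0.002  -1.    ]
shift [-0.4 -0.3 -0.8]
turn deg [-0.11  0.08  0.07]
```

jog_arm(moves=[[[-0.4,-0.3,-1,0,0,0],[0,0,-0.5,0,0,0],[0,0,-0.3,0,0,0],[0,0,-0.3,0,0,0],[0,0,0,0,0,0]]], gripper=-1, squeeze=12)

```text
clock: 11.45
eef_pos: [387.2, 317.5, 23.6]
eef_rot: [-0.519, 1.567, 0.854]
wrist_force: [0.1, -0.2, 0.3]
finger_gap: 49.8
```

```bash
python3 s.py 386.9 317.2 24 78.7
```

```text
{'clock': np.float64(11.45), 'joints': array([ 6.130e-01,  4.620e-01,  1.829e+00,  1.000e-03,  8.480e-01,
       -7.600e-01]), 'eef_pos': array([387.183, 317.459,  23.641]), 'eef_rot': array([-0.519,  1.567,  0.854]), 'wrist_force': array([ 0.088, -0.228,  0.279]), 'finger_gap': np.float64(49.798)}
zhead 78.64371494305914 axis tilt [ 0.0022  0.0025 -1.    ]
shift [-0.3 -0.3  0.4]
turn deg [-0.15  0.13  0.06]
```

jog_arm(moves=[[[0,0,15,-0.1,0.1,0],[0,0,30,0,0,0],[0,0,30,0,0,0],[9,-21,0,0,0,-7],[9,-21,0,0,0,-7]]], squeeze=25)

```text
clock: 11.95
eef_pos: [404.3, 275.7, 100.9]
eef_rot: [0.935, 1.57, 2.061]
wrist_force: [0.3, -0.1, -0.3]
finger_gap: 49.9
```

jog_arm(moves=[[[9,-21,0,0,0,-7],[9,-21,0,0,0,-7],[9,-21,0,0,0,-7],[9,-21,0,0,0,-7],[9,-21,0,0,0,-7]]])

```text
clock: 12.45
eef_pos: [450.9, 166.8, 101.5]
eef_rot: [0.061, 1.568, 0.551]
wrist_force: [-0.2, -0.7, -0.0]
finger_gap: 49.6
```

jog_arm(moves=[[[9,-21,0,0,0,-7],[9,-21,0,0,0,-7],[9,-21,0,0,0,-7],[6,-21,0,0,0,-7],[0,0,0,0,0,0]]])

```text
clock: 12.95
eef_pos: [485.8, 77.3, 101.4]
eef_rot: [0.002, 1.567, -0.023]
wrist_force: [-0.5, 0.3, -0.7]
finger_gap: 49.9
```

```bash
python3 s.py 485.2 81.3 33 -1.95
```

```text
{'clock': np.float64(12.95), 'joints': array([ 0.084,  0.315,  1.813, -0.   ,  1.01 ,  0.108]), 'eef_pos': array([485.753,  77.348, 101.405]), 'eef_rot': array([ 0.002,  1.567, -0.023]), 'wrist_force': array([-0.51 ,  0.317, -0.653]), 'finger_gap': np.float64(49.916)}
zhead -1.4071950851823745 axis tilt [ 3.5e-03 -1.0e-04 -1.0e+00]
shift [ -0.6   4.  -68.4]
turn deg [ 0.01  0.2  -0.54]
```

jog_arm(moves=[[[-0.6,4,-25,0,0.2,-0.5],[0,0,-20,0,0,0],[0,0,-10,0,0,0],[0,0,0,0,0,0]]])

```text
clock: 13.35
eef_pos: [485.0, 83.0, 45.3]
eef_rot: [0.33, 1.569, 0.306]
wrist_force: [0.4, -1.1, -1.0]
finger_gap: 49.8
```

```bash
python3 s.py 485.2 81.3 33 -1.95
python3 - <<'E'
from h import *
a,D=manip.camera('scene');
cv2.imwrite('pics/s3.png',cv2.resize(a[130:220,200:330],None,fx=6,fy=6,interpolation=cv2.INTER_CUBIC))
E
```

```text
{'clock': np.float64(13.35), 'joints': array([0.095, 0.408, 1.844, 0.   , 0.888, 0.119]), 'eef_pos': array([484.984,  83.044,  45.255]), 'eef_rot': array([0.33 , 1.569, 0.306]), 'wrist_force': array([ 0.364, -1.06 , -1.049]), 'finger_gap': np.float64(49.804)}
zhead -1.4025116622694198 axis tilt [ 1.5e-03  5.0e-04 -1.0e+00]
shift [  0.2  -1.7 -12.3]
turn deg [-0.03  0.09 -0.55]
```

View pics/s3.png

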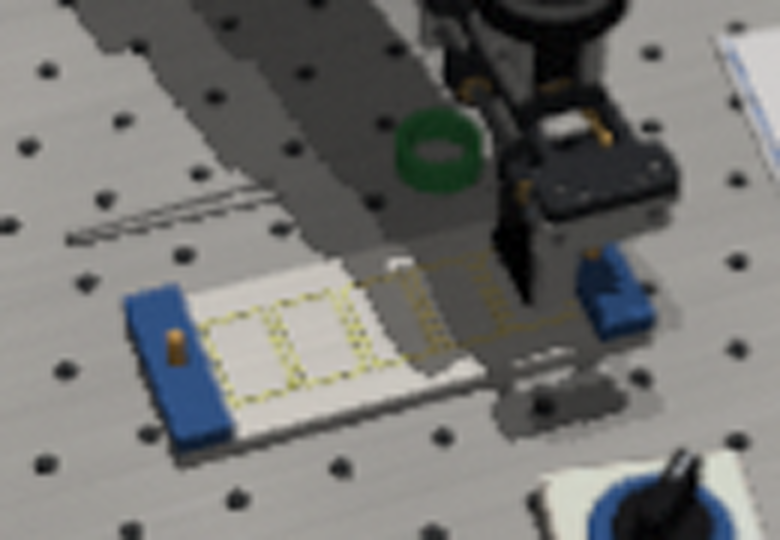

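The hand is over place 4 (530,290) with the outlines visible. I check the predicted outline corners against the picture: place 0 is at about (203,325), (268,308), (298,385), (232,405).

Run:
```python
from h import *
th=np.radians(-1.95);c,s=np.cos(th),np.sin(th)
F=lambda x,y:[482.6+c*x-s*y,5.3+s*x+c*y,12]
P=[F(x,y) for y in(-76,-38) for x,yy in((-28,-16.5),(-28,16.5),(28,16.5),(28,-16.5)) for y in [y+yy]]
print((6*(w2px('scene',P)-[200,130])+3).round(0).tolist())
# back-project read corners
q=lambda u,v:((u-3)/6+200,(v-3)/6+130)
W=px2w('scene',[q(203,325),q(268,308),q(298,385),q(232,405)],12)[:,:2];print(W.round(1),W.mean(0),F(0,-76))
```

```text
[[197.0, 329.0], [228.0, 321.0], [292.0, 392.0], [260.0, 400.0], [267.0, 311.0], [298.0, 304.0], [363.0, 374.0], [332.0, 382.0]]
[[449.9 -82.5]
 [450.7 -47.1]
 [505.2 -50.5]
 [505.7 -86. ]] [477.88073436 -66.52744356] [np.float64(480.0139213618353), np.float64(-70.65598855440714), 12]
```

jog_arm(moves=[[[0,-1.7,-5,0,0.1,-0.5],[0,0,-3,0,0,0]]])

```text
clock: 13.6
eef_pos: [486.1, 81.8, 39.2]
eef_rot: [0.292, 1.568, 0.26]
wrist_force: [0.0, -0.2, 0.6]
finger_gap: 49.6
```

```bash
python3 s.py 485.2 81.3 33 -1.95
```

```text
{'clock': np.float64(13.6), 'joints': array([9.200e-02, 4.200e-01, 1.845e+00, 1.000e-03, 8.730e-01, 1.240e-01]), 'eef_pos': array([486.134,  81.784,  39.166]), 'eef_rot': array([0.292, 1.568, 0.26 ]), 'wrist_force': array([ 0.044, -0.248,  0.58 ]), 'finger_gap': np.float64(49.601)}
zhead -1.8547086763331224 axis tilt [ 3.1e-03  8.0e-04 -1.0e+00]
shift [-0.9 -0.5 -6.2]
turn deg [-0.05  0.18 -0.1 ]
```

```bash
cat > fit.py <<'E'
from h import *
from scipy.optimize import minimize
def fit(n,a,p0,ys):
    a=a.astype(np.float32);Y=cv2.GaussianBlur(np.minimum(a[...,1],a[...,2])-a[...,0],(0,0),.8)
    L=[]
    for y in ys:
        t=np.linspace(-1,1,60)
        for s in(-1,1): L+=[(s*27.5,y+16*q) for q in t]+[(27.5*q,y+s*16) for q in t]
    L=np.array(L)
    def f(p):
        c,s=np.cos(p[2]),np.sin(p[2]);X=np.c_[p[0]+c*L[:,0]-s*L[:,1],p[1]+s*L[:,0]+c*L[:,1],np.full(len(L),12.)]
        uv=w2px(n,X).astype(np.float32);return -cv2.remap(Y,uv[None,:,0].copy(),uv[None,:,1].copy(),1).mean()
    b=min(((f([p0[0]+i,p0[1]+j,p0[2]]),i,j) for i in range(-6,7) for j in range(-8,9)))
    r=minimize(f,[p0[0]+b[1],p0[1]+b[2],p0[2]],method='Nelder-Mead',options=dict(initial_simplex=[[p0[0]+b[1]+u,p0[1]+b[2]+v,p0[2]+w] for u,v,w in((0,0,0),(2,0,0),(0,2,0),(0,0,.02))]))
    return r.x[:2].round(1),np.degrees(r.x[2]).round(2),round(r.fun,1),round(f(p0),1)
E
python3 - <<'E'
from fit import *
p0=[482.6,5.3,np.radians(-1.95)]
for n,ys in(('scene',(-76,-38,0)),('top',(-76,-38)),('top',(-76,-38,0))):
    a,D=manip.camera(n);print(n,ys,fit(n,a,p0,ys)); cv2.imwrite(f'pics/n_{n}.png',a)
E
python3 s.py 485.2 81.3 33 -1.95
```

```text
scene (-76, -38, 0) (array([480.6,   9. ]), np.float64(-1.99), np.float64(-25.9), np.float32(-21.1))
top (-76, -38) (array([482.4,   5.6]), np.float64(-1.37), np.float64(-22.2), np.float32(-20.9))
top (-76, -38, 0) (array([482.3,   5.6]), np.float64(-1.35), np.float64(-21.5), np.float32(-20.6))
{'clock': np.float64(13.75), 'joints': array([9.200e-02, 4.200e-01, 1.845e+00, 1.000e-03, 8.740e-01, 1.240e-01]), 'eef_pos': array([486.098,  81.775,  39.174]), 'eef_rot': array([0.31 , 1.568, 0.278]), 'wrist_force': array([-0.161,  0.328, -0.929]), 'finger_gap': np.float64(49.519)}
zhead -1.85312187933951 axis tilt [ 2.9e-03  8.0e-04 -1.0e+00]
shift [-0.9 -0.5 -6.2]
turn deg [-0.05  0.17 -0.1 ]
```

jog_arm(moves=[[[-1.3,0.2,-4,0,0.2,0],[0,0,-1.5,0,0,0]]])

```text
clock: 13.95
eef_pos: [485.0, 82.0, 33.9]
eef_rot: [1.371, 1.57, 1.339]
wrist_force: [0.3, -0.0, -0.9]
finger_gap: 49.6
```

```bash
python3 s.py 484.8 82.0 32.8 -1.8
```

```text
{'clock': np.float64(13.95), 'joints': array([9.300e-02, 4.290e-01, 1.848e+00, 1.000e-03, 8.650e-01, 1.240e-01]), 'eef_pos': array([485.014,  81.979,  33.914]), 'eef_rot': array([1.371, 1.57 , 1.339]), 'wrist_force': array([ 0.261, -0.03 , -0.89 ]), 'finger_gap': np.float64(49.644)}
zhead -1.8469408924903687 axis tilt [ 2.e-04  9.e-04 -1.e+00]
shift [-0.2  0.  -1.1]
turn deg [-0.05  0.01  0.05]
```

jog_arm(moves=[[[-0.2,0,-1,0,0,0],[0,0,-0.4,0,0,0]]])

```text
clock: 14.15
eef_pos: [484.8, 82.0, 32.5]
eef_rot: [1.578, 1.57, 1.545]
wrist_force: [-4.2, -0.0, 9.2]
finger_gap: 49.7
```

jog_arm(moves=[[[0,0,0,0,0,0],[0,0,0,0,0,0],[0,0,10,0,0,0],[0,0,40,0,0,0],[0,0,45,0,0,0]]], gripper=0.4)

```text
clock: 14.65
eef_pos: [481.8, 81.7, 126.5]
eef_rot: [-3.108, 1.561, -3.141]
wrist_force: [0.4, 0.6, 0.0]
finger_gap: 65.9
```

```bash
python3 s.py 495.6 303.5 120 95
```

```text
{'clock': np.float64(14.65), 'joints': array([9.200e-02, 2.790e-01, 1.793e+00, 1.000e-03, 1.079e+00, 1.240e-01]), 'eef_pos': array([481.822,  81.66 , 126.538]), 'eef_rot': array([-3.108,  1.561, -3.141]), 'wrist_force': array([0.449, 0.625, 0.037]), 'finger_gap': np.float64(65.85)}
zhead -1.8516153765971919 axis tilt [-0.0097 -0.     -1.    ]
shift [ 13.8 221.8  -6.5]
turn deg [ 0.47 -0.42 96.85]
```

jog_arm(moves=[[[1,18,2,0.4,-0.4,8],[1,18,0,0,0,8],[1,18,0,0,0,8],[1,18,0,0,0,8],[1,18,0,0,0,8]]], gripper=0.7)

```text
clock: 15.15
eef_pos: [489.8, 173.5, 139.8]
eef_rot: [0.396, 1.557, 1.082]
wrist_force: [-1.1, -0.4, 0.5]
finger_gap: 80.3
```

jog_arm(moves=[[[1,18,0,0,0,8],[1,18,0,0,0,8],[1,18,0,0,0,8],[1,18,0,0,0,8],[1,18,0,0,0,8]]])

```text
clock: 15.65
eef_pos: [494.9, 267.5, 144.2]
eef_rot: [0.2, 1.556, 1.615]
wrist_force: [-0.0, -0.0, -0.2]
finger_gap: 80.0
```

jog_arm(moves=[[[1,18,0,0,0,8],[1,18,0,0,0,8],[0,0,0,0,0,0]]])

```text
clock: 15.95
eef_pos: [496.7, 306.5, 146.5]
eef_rot: [0.094, 1.555, 1.805]
wrist_force: [-0.2, -1.2, 0.3]
finger_gap: 79.6
```

```bash
python3 s.py 495.6 303.5 60 95
python3 - <<'E'
from fit import *
p0=[482.6,5.3,np.radians(-1.95)]
for n in('scene','top'):
    a,D=manip.camera(n);print(n,fit(n,a,p0,(-76,-38,0,38,76)));np.savez(n+'2.npz',a=a,D=D)
    if n=='top': print(coupons(a,180,185,240,240,22)); cv2.imwrite('pics/t2.png',cv2.resize(a[170:260,90:290],None,fx=4,fy=4,interpolation=cv2.INTER_CUBIC))
    else:
        g=cv2.resize(a[150:205,255:330],None,fx=10,fy=10,interpolation=cv2.INTER_CUBIC);cv2.imwrite('pics/s4.png',g)
E
```

```text
{'clock': np.float64(15.95), 'joints': array([ 0.484,  0.444,  1.513,  0.016,  1.181, -1.233]), 'eef_pos': array([496.671, 306.544, 146.455]), 'eef_rot': array([0.094, 1.555, 1.805]), 'wrist_force': array([-0.159, -1.192,  0.29 ]), 'finger_gap': np.float64(79.625)}
zhead 98.02994406385162 axis tilt [-0.0036  0.0151 -0.9999]
shift [ -1.1  -3.  -86.5]
turn deg [-0.87 -0.18 -3.03]
scene (array([480.7,   8.5]), np.float64(-1.86), np.float64(-26.5), np.float32(-23.1))
top (array([483.1,   6. ]), np.float64(-2.02), np.float64(-19.0), np.float32(-18.6))
[(array([485.8,  83. ]), np.float64(179.2), array([25. , 49.3]))]
```

View pics/t2.png

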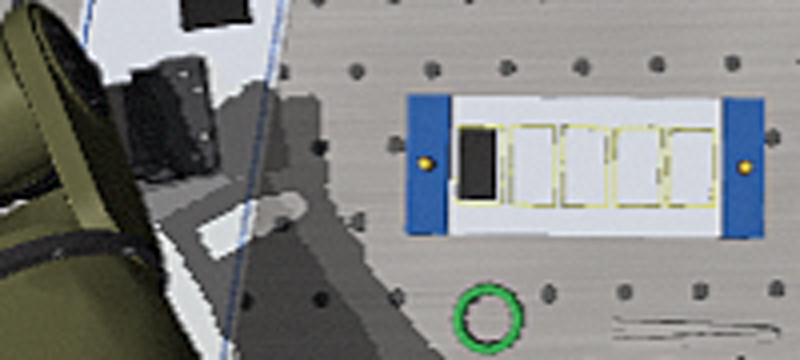

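View pics/s4.png

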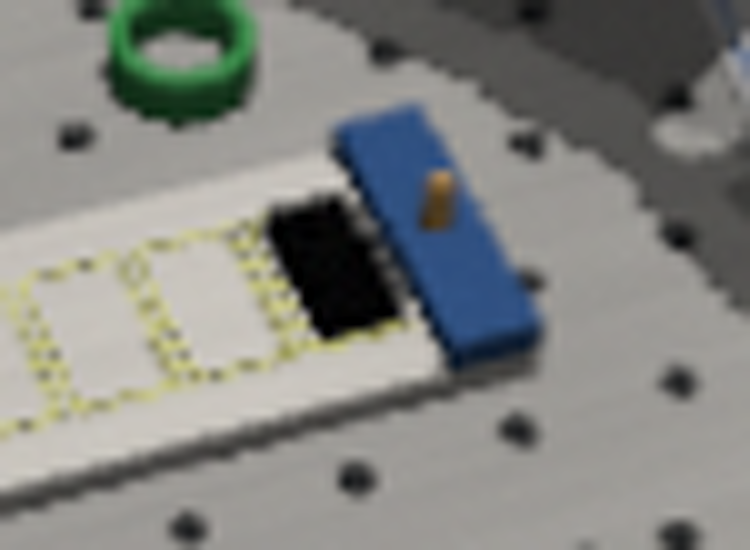

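The first coupon lies inside the place 4 outline (t2: 477,163), about 1 mm off centre and roughly aligned. The next coupon has not moved since last seen. I descend on it, correcting the yaw and a 1 mm x bias of the camera.

jog_arm(moves=[[[-2,-3,-20,-0.9,-0.2,-3],[0,0,-30,0,0,0],[0,0,-30,0,0,0],[0,0,-15,0,0,0],[0,0,0,0,0,0]]])

```text
clock: 16.55
eef_pos: [495.3, 297.1, 50.8]
eef_rot: [-1.832, 1.568, -0.205]
wrist_force: [-0.1, 0.2, 0.5]
finger_gap: 79.9
```

```bash
python3 s.py 494.6 303.3 24 95
```

```text
{'clock': np.float64(16.55), 'joints': array([ 0.478,  0.555,  1.595, -0.002,  0.989, -1.147]), 'eef_pos': array([495.264, 297.131,  50.843]), 'eef_rot': array([-1.832,  1.568, -0.205]), 'wrist_force': array([-0.071,  0.24 ,  0.508]), 'finger_gap': np.float64(79.932)}
zhead 93.19170804919864 axis tilt [ 3.1e-03 -6.0e-04 -1.0e+00]
shift [ -0.7   6.2 -26.8]
turn deg [0.03 0.18 1.81]
```

jog_arm(moves=[[[-0.7,6,-14,0,0.2,1.8],[0,0,-9,0,0,0]]])

```text
clock: 16.75
eef_pos: [495.7, 303.0, 29.1]
eef_rot: [-1.282, 1.568, 0.374]
wrist_force: [0.9, -0.7, 0.6]
finger_gap: 79.9
```

```bash
python3 s.py 494.6 303.3 23.8 95
python3 - <<'E'
from h import *
a,D=manip.camera('scene');
cv2.imwrite('pics/s5.png',cv2.resize(a[110:210,310:410],None,fx=5,fy=5,interpolation=cv2.INTER_CUBIC))
E
```

```text
{'clock': np.float64(16.75), 'joints': array([ 0.486,  0.594,  1.592, -0.   ,  0.952, -1.17 ]), 'eef_pos': array([495.691, 303.004,  29.059]), 'eef_rot': array([-1.282,  1.568,  0.374]), 'wrist_force': array([ 0.916, -0.663,  0.628]), 'finger_gap': np.float64(79.913)}
zhead 94.89378539199579 axis tilt [ 2.3e-03  9.0e-04 -1.0e+00]
shift [-1.1  0.3 -5.3]
turn deg [-0.05  0.13  0.11]
```

View pics/s5.png

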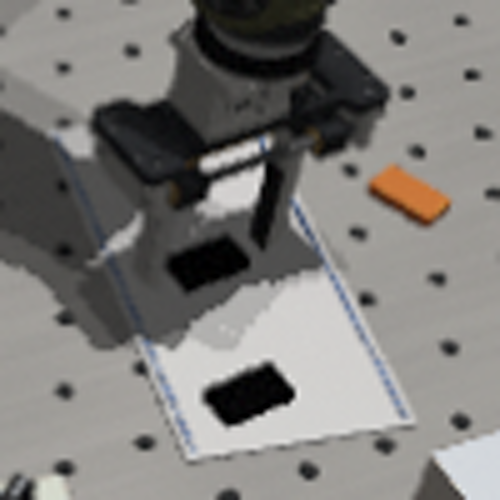

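The coupon (208,262) is between the open fingers, so I close.

jog_arm(moves=[[[-1.1,0.3,-5,0,0.1,0.1],[0,0,-0.6,0,0,0],[0,0,-0.4,0,0,0]]], gripper=0.2)

```text
clock: 17.1
eef_pos: [494.8, 303.1, 22.5]
eef_rot: [-0.848, 1.569, 0.809]
wrist_force: [-0.3, -0.5, 0.7]
finger_gap: 59.5
```

```bash
python3 s.py 494.6 303.3 23.8 95
```

```text
{'clock': np.float64(17.1), 'joints': array([ 4.860e-01,  6.040e-01,  1.595e+00,  1.000e-03,  9.410e-01,
       -1.170e+00]), 'eef_pos': array([494.806, 303.142,  22.472]), 'eef_rot': array([-0.848,  1.569,  0.809]), 'wrist_force': array([-0.283, -0.462,  0.742]), 'finger_gap': np.float64(59.508)}
zhead 94.89363037162931 axis tilt [ 9.e-04  9.e-04 -1.e+00]
shift [-0.2  0.2  1.3]
turn deg [-0.05  0.05  0.11]
```

jog_arm(moves=[[[0,0,0.8,0,0,0],[0,0,0,0,0,0],[0,0,0,0,0,0],[0,0,0,0,0,0]]], gripper=-1, squeeze=12)

```text
clock: 17.5
eef_pos: [495.0, 303.3, 24.1]
eef_rot: [-0.978, 1.568, 0.678]
wrist_force: [-1.1, -0.7, -0.4]
finger_gap: 50.3
```

jog_arm(moves=[[[0,0,15,0,0,0],[0,0,30,0,0,0],[0,0,30,0,0,0],[-1,-23,0,0,0,-7.5],[-1,-23,0,0,0,-7.5]]], squeeze=25)

```text
clock: 18.0
eef_pos: [492.6, 258.0, 106.1]
eef_rot: [-0.774, 1.566, 0.617]
wrist_force: [-0.1, 0.4, -0.9]
finger_gap: 49.4
```

jog_arm(moves=[[[-1,-23,0,0,0,-7.5],[-1,-23,0,0,0,-7.5],[-1,-23,0,0,0,-7.5],[-1,-23,0,0,0,-7.5],[-1,-23,0,0,0,-7.5]]])

```text
clock: 18.5
eef_pos: [488.1, 139.2, 113.1]
eef_rot: [-0.735, 1.559, -0.025]
wrist_force: [0.4, 0.4, -1.0]
finger_gap: 49.6
```

```bash
python3 s.py 482.1 6.0 100 -1.95
```

```text
{'clock': np.float64(18.5), 'joints': array([ 0.207,  0.326,  1.766, -0.003,  1.038, -0.501]), 'eef_pos': array([488.103, 139.17 , 113.106]), 'eef_rot': array([-0.735,  1.559, -0.025]), 'wrist_force': array([ 0.363,  0.405, -1.044]), 'finger_gap': np.float64(49.629)}
zhead 40.67885520740973 axis tilt [ 1.160e-02 -3.000e-04 -9.999e-01]
shift [  -6.  -133.2  -13.1]
turn deg [  0.26   0.63 -42.63]
```

jog_arm(moves=[[[-1,-22,-2,0.2,0.6,-7],[-1,-22,-2,0,0,-7],[-1,-22,-2,0,0,-7],[-1,-22,-2,0,0,-7],[-1,-22,-2,0,0,-7]]])

```text
clock: 19.0
eef_pos: [483.6, 24.6, 109.2]
eef_rot: [-0.013, 1.562, 0.06]
wrist_force: [0.5, 0.3, 0.2]
finger_gap: 49.8
```

jog_arm(moves=[[[-1,-17,-10,0,0,-6],[0,0,-20,0,0,0],[0,0,0,0,0,0]]])

```text
clock: 19.3
eef_pos: [483.2, 4.4, 82.1]
eef_rot: [-0.031, 1.558, -0.075]
wrist_force: [-0.5, -0.3, -0.5]
finger_gap: 49.9
```

```bash
python3 s.py 482.1 6.0 40 -1.95
```

```text
{'clock': np.float64(19.3), 'joints': array([-0.067,  0.324,  1.856, -0.   ,  0.949, -0.022]), 'eef_pos': array([483.217,   4.361,  82.075]), 'eef_rot': array([-0.031,  1.558, -0.075]), 'wrist_force': array([-0.484, -0.286, -0.505]), 'finger_gap': np.float64(49.869)}
zhead -2.554064689438527 axis tilt [ 1.260e-02 -9.000e-04 -9.999e-01]
shift [ -1.1   1.6 -42.1]
turn deg [0.05 0.72 0.6 ]
```

jog_arm(moves=[[[-1.1,1.6,-20,0,0.7,0.6],[0,0,-16,0,0,0],[0,0,-5,0,0,0]]])

```text
clock: 19.6
eef_pos: [484.1, 6.3, 44.9]
eef_rot: [-0.188, 1.565, -0.22]
wrist_force: [0.8, -0.1, 0.5]
finger_gap: 49.7
```

```bash
python3 s.py 482.1 6.0 33.4 -1.95
```

```text
{'clock': np.float64(19.6), 'joints': array([-6.200e-02,  3.930e-01,  1.868e+00, -1.000e-03,  8.750e-01,
       -2.900e-02]), 'eef_pos': array([484.142,   6.294,  44.868]), 'eef_rot': array([-0.188,  1.565, -0.22 ]), 'wrist_force': array([ 0.792, -0.138,  0.533]), 'finger_gap': np.float64(49.684)}
zhead -1.837370606348159 axis tilt [ 0.0055 -0.0012 -1.    ]
shift [ -2.   -0.3 -11.5]
turn deg [ 0.07  0.31 -0.11]
```

jog_arm(moves=[[[-2,-0.3,-7,0,0.3,-0.1],[0,0,-3,0,0,0]]])

```text
clock: 19.8
eef_pos: [482.8, 6.3, 36.2]
eef_rot: [-0.651, 1.569, -0.684]
wrist_force: [0.4, -0.5, -0.2]
finger_gap: 49.7
```

```bash
python3 s.py 482.1 6.0 33.4 -1.95
```

```text
{'clock': np.float64(19.8), 'joints': array([-0.062,  0.408,  1.873, -0.002,  0.859, -0.028]), 'eef_pos': array([482.783,   6.336,  36.186]), 'eef_rot': array([-0.651,  1.569, -0.684]), 'wrist_force': array([ 0.398, -0.457, -0.217]), 'finger_gap': np.float64(49.695)}
zhead -1.8823556853972496 axis tilt [ 0.0016 -0.0013 -1.    ]
shift [-0.7 -0.3 -2.8]
turn deg [ 0.07  0.09 -0.07]
```

jog_arm(moves=[[[-0.7,-0.3,-2.2,0,0.1,0],[0,0,-0.8,0,0,0],[0,0,-0.2,0,0,0]]])

```text
clock: 20.1
eef_pos: [482.7, 6.1, 34.0]
eef_rot: [-0.791, 1.569, -0.823]
wrist_force: [0.0, -0.7, 0.5]
finger_gap: 49.4
```

```bash
python3 s.py 482.1 6.0 33.1 -1.95
```

```text
{'clock': np.float64(20.1), 'joints': array([-0.063,  0.412,  1.874, -0.002,  0.854, -0.029]), 'eef_pos': array([482.66 ,   6.108,  33.982]), 'eef_rot': array([-0.791,  1.569, -0.823]), 'wrist_force': array([ 0.   , -0.738,  0.483]), 'finger_gap': np.float64(49.4)}
zhead -1.8625365297480283 axis tilt [ 0.0013 -0.0014 -1.    ]
shift [-0.6 -0.1 -0.9]
turn deg [ 0.08  0.07 -0.09]
```

jog_arm(moves=[[[-0.6,0,-1,0,0.1,0],[0,0,-0.6,0,0,0]]])

```text
clock: 20.3
eef_pos: [482.2, 6.1, 32.7]
eef_rot: [-1.503, 1.569, -1.535]
wrist_force: [0.1, -0.7, -0.2]
finger_gap: 49.4
```

```bash
python3 s.py 482.1 6.0 33.1 -1.95
```

```text
{'clock': np.float64(20.3), 'joints': array([-0.063,  0.414,  1.875, -0.002,  0.853, -0.029]), 'eef_pos': array([482.214,   6.093,  32.734]), 'eef_rot': array([-1.503,  1.569, -1.535]), 'wrist_force': array([ 0.111, -0.696, -0.164]), 'finger_gap': np.float64(49.412)}
zhead -1.8630149005717078 axis tilt [ 1.0e-04 -1.5e-03 -1.0e+00]
shift [-0.1 -0.1  0.4]
turn deg [ 0.08  0.   -0.09]
```

jog_arm(moves=[[[0,0,-0.8,0,0,0],[0,0,-0.3,0,0,0]]])

```text
clock: 20.5
eef_pos: [482.3, 6.1, 32.6]
eef_rot: [-1.521, 1.569, -1.554]
wrist_force: [-2.5, 0.9, 3.4]
finger_gap: 49.7
```

jog_arm(moves=[[[0,0,0,0,0,0],[0,0,0,0,0,0],[0,0,10,0,0,0],[0,0,40,0,0,0],[0,0,45,0,0,0]]], gripper=0.4)

```text
clock: 21.0
eef_pos: [479.3, 6.2, 126.6]
eef_rot: [-3.021, 1.561, -3.054]
wrist_force: [0.2, 0.4, 0.2]
finger_gap: 65.7
```

```bash
python3 s.py 602.9 273 120 96.4
```

```text
{'clock': np.float64(21.0), 'joints': array([-0.063,  0.26 ,  1.818, -0.002,  1.074, -0.029]), 'eef_pos': array([479.334,   6.22 , 126.61 ]), 'eef_rot': array([-3.021,  1.561, -3.054]), 'wrist_force': array([0.191, 0.401, 0.238]), 'finger_gap': np.float64(65.683)}
zhead -1.8665284751841034 axis tilt [-9.8e-03 -9.0e-04 -1.0e+00]
shift [123.6 266.8  -6.6]
turn deg [ 0.52 -0.37 98.27]
```

jog_arm(moves=[[[9,20,0,0.4,-0.4,7.4],[9,20,-1,0,0,7.4],[9,20,-1,0,0,7.4],[9,20,-1,0,0,7.4],[9,20,-1,0,0,7.4]]], gripper=0.7)

```text
clock: 21.5
eef_pos: [528.2, 108.0, 133.8]
eef_rot: [0.217, 1.559, 0.849]
wrist_force: [0.0, 0.0, 0.0]
finger_gap: 79.7
```

jog_arm(moves=[[[9,20,-1,0,0,7.4],[9,20,-1,0,0,7.4],[9,20,-1,0,0,7.4],[9,20,-1,0,0,7.4],[9,20,-1,0,0,7.4]]])

```text
clock: 22.0
eef_pos: [574.9, 212.5, 132.5]
eef_rot: [0.072, 1.557, 1.377]
wrist_force: [-0.5, -0.8, 0.4]
finger_gap: 80.3
```

```bash
python3 s.py 602.9 273 100 96.4
python3 - <<'E'
from fit import *
p0=[482.6,5.3,np.radians(-1.95)]
a,D=manip.camera('top');print(fit('top',a,p0,(-76,-38,0,38,76)));
print(coupons(a,180,185,260,240,22),coupons(a,120,150,165,185,13)); cv2.imwrite('pics/t3.png',cv2.resize(a[120:260,90:290],None,fx=4,fy=4,interpolation=cv2.INTER_CUBIC))
E
```

```text
{'clock': np.float64(22.0), 'joints': array([ 0.289,  0.519,  1.436,  0.013,  1.181, -1.021]), 'eef_pos': array([574.863, 212.523, 132.48 ]), 'eef_rot': array([0.072, 1.557, 1.377]), 'wrist_force': array([-0.461, -0.83 ,  0.373]), 'finger_gap': np.float64(80.274)}
zhead 74.80996868029123 axis tilt [ 0.0026  0.0134 -0.9999]
shift [ 28.   60.5 -32.5]
turn deg [-0.79  0.   21.59]
(array([482.5,   6.1]), np.float64(-1.47), np.float64(-21.1), np.float32(-20.6))
[(array([545.9, 151.5]), np.float64(160.7), array([29.8, 35.6])), (array([449.1, 142.2]), np.float64(14.8), array([ 50.8, 106.3])), (array([485.3,  83.7]), np.float64(177.8), array([26.1, 49.2])), (array([483. ,   5.4]), np.float64(175.4), array([25.2, 47.5]))] [(array([621.5, 223.7]), np.float64(10.2), array([19.2, 96.8])), (array([586.6, 286.9]), np.float64(97.6), array([32.3, 87.8]))]
```

View pics/t3.png

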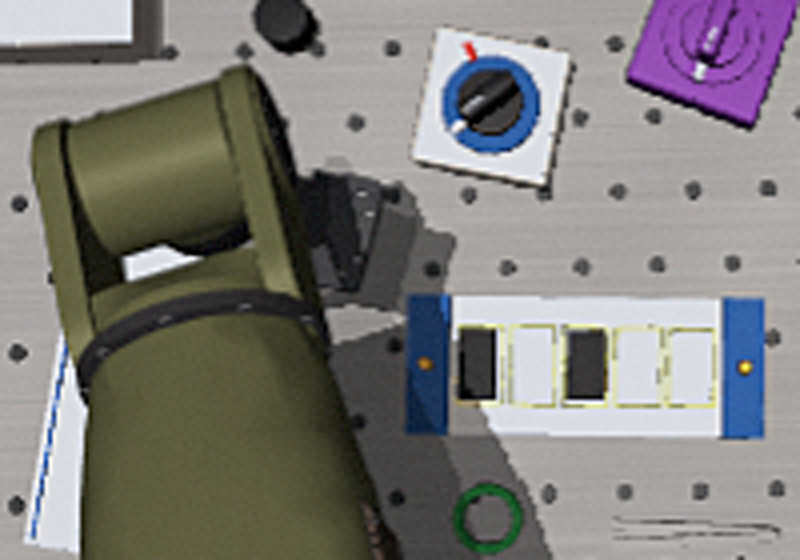

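Both placed coupons sit inside their outlines, at (477,363) and (586,366). I go on to the last coupon.

jog_arm(moves=[[[9,19,-5,-0.8,0,7],[9,20,-10,0,0,7],[9,20,-15,0,0,7],[0,0,-15,0,0,0],[0,0,0,0,0,0]]])

```text
clock: 22.55
eef_pos: [603.2, 276.1, 88.6]
eef_rot: [-1.386, 1.567, 0.306]
wrist_force: [0.1, -0.4, -0.6]
finger_gap: 80.2
```

```bash
python3 s.py 602.9 273 60 96.4
python3 - <<'E'
from h import *
a,D=manip.camera('scene');np.savez('scene3.npz',a=a,D=D)
g=cv2.resize(a[130:220,320:420],None,fx=6,fy=6,interpolation=cv2.INTER_CUBIC)
# predicted coupon A top-face corners
P=[]
t=np.radians(96.4)
for l,w in((25,14),(25,-14),(-25,-14),(-25,14)): P.append([603.8+l*np.cos(t)-w*np.sin(t),273+l*np.sin(t)+w*np.cos(t),13])
q=(6*(w2px('scene',P)-[320,130])+3).astype(np.int32);cv2.polylines(g,[q],True,(0,0,255),1)
cv2.imwrite('pics/s6.png',g)
E
```

```text
{'clock': np.float64(22.55), 'joints': array([ 0.374,  0.675,  1.295, -0.   ,  1.167, -1.317]), 'eef_pos': array([603.184, 276.095,  88.626]), 'eef_rot': array([-1.386,  1.567,  0.306]), 'wrist_force': array([ 0.08 , -0.409, -0.58 ]), 'finger_gap': np.float64(80.161)}
zhead 96.91622228012879 axis tilt [ 0.0034  0.0011 -1.    ]
shift [ -0.3  -3.1 -28.6]
turn deg [-0.06  0.2  -0.52]
```

View pics/s6.png

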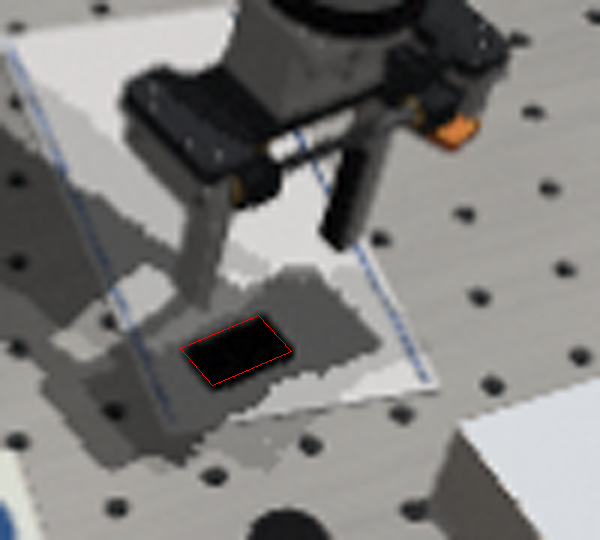

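The red prediction matches the coupon at (237,351), so it hasn't moved. I descend.

jog_arm(moves=[[[0,-3,-20,0,0.2,-0.5],[0,0,-22,0,0,0],[0,0,-12,0,0,0],[0,0,-4,0,0,0]]])

```text
clock: 23.0
eef_pos: [605.0, 270.6, 36.0]
eef_rot: [-1.195, 1.563, 0.477]
wrist_force: [1.1, -0.3, 0.1]
finger_gap: 79.7
```

```bash
python3 s.py 602.9 273 23.8 96.4
```

```text
{'clock': np.float64(23.0), 'joints': array([ 3.650e-01,  7.360e-01,  1.327e+00,  1.000e-03,  1.070e+00,
       -1.307e+00]), 'eef_pos': array([605.02 , 270.646,  36.008]), 'eef_rot': array([-1.195,  1.563,  0.477]), 'wrist_force': array([ 1.124, -0.337,  0.068]), 'finger_gap': np.float64(79.673)}
zhead 95.77743540664927 axis tilt [ 0.0072  0.0037 -1.    ]
shift [ -2.1   2.4 -12.2]
turn deg [-0.22  0.41  0.62]
```

jog_arm(moves=[[[-2.1,2.2,-8,-0.2,0.4,0.6],[0,0,-2.5,0,0,0],[0,0,-0.5,0,0,0]]], gripper=0.25)

```text
clock: 23.3
eef_pos: [603.5, 272.7, 26.3]
eef_rot: [-1.262, 1.569, 0.419]
wrist_force: [-0.0, -0.2, 0.0]
finger_gap: 60.3
```

```bash
python3 s.py 602.9 273 23.8 96.4
```

```text
{'clock': np.float64(23.3), 'joints': array([ 0.369,  0.751,  1.327,  0.   ,  1.062, -1.312]), 'eef_pos': array([603.455, 272.676,  26.292]), 'eef_rot': array([-1.262,  1.569,  0.419]), 'wrist_force': array([-0.012, -0.195,  0.047]), 'finger_gap': np.float64(60.293)}
zhead 96.31482548474565 axis tilt [ 1.5e-03  7.0e-04 -1.0e+00]
shift [-0.6  0.3 -2.5]
turn deg [-0.04  0.09  0.09]
```

jog_arm(moves=[[[-0.6,0.3,-2.5,0,0,0],[0,0,-0.3,0,0,0],[0,0,0,0,0,0],[0,0,0,0,0,0],[0,0,0,0,0,0]]], gripper=-1, squeeze=12)

```text
clock: 23.8
eef_pos: [603.3, 273.4, 24.6]
eef_rot: [-1.277, 1.567, 0.404]
wrist_force: [0.5, -0.0, -0.8]
finger_gap: 49.9
```

```bash
python3 s.py 479.4 -70 100 -1.95
```

```text
{'clock': np.float64(23.8), 'joints': array([ 0.37 ,  0.753,  1.329,  0.   ,  1.056, -1.311]), 'eef_pos': array([603.292, 273.376,  24.631]), 'eef_rot': array([-1.277,  1.567,  0.404]), 'wrist_force': array([ 0.452, -0.03 , -0.802]), 'finger_gap': np.float64(49.937)}
zhead 96.31252726036476 axis tilt [ 0.0032  0.0014 -1.    ]
shift [-123.9 -343.4   75.4]
turn deg [  0.1    0.2  -98.26]
```

jog_arm(moves=[[[0,0,15,0.1,0.2,0],[0,0,30,0,0,0],[0,0,30,0,0,0],[-9,-24,0,0,0,-7],[-9,-24,0,0,0,-7]]], squeeze=25)

```text
clock: 24.3
eef_pos: [585.1, 226.3, 106.7]
eef_rot: [-0.196, 1.565, 1.238]
wrist_force: [-0.5, -0.4, -1.9]
finger_gap: 49.8
```

jog_arm(moves=[[[-9,-24,0,0,0,-7],[-9,-24,0,0,0,-7],[-9,-24,0,0,0,-7],[-9,-24,0,0,0,-7],[-9,-24,0,0,0,-7]]])

```text
clock: 24.8
eef_pos: [539.3, 102.3, 114.2]
eef_rot: [-0.527, 1.558, 0.271]
wrist_force: [0.1, 0.5, -0.1]
finger_gap: 49.5
```

jog_arm(moves=[[[-9,-24,0,0,0,-7],[-9,-24,0,0,0,-7],[-9,-24,0,0,0,-7],[-9,-24,0,0,0,-7],[-9,-24,0,0,0,-7]]])

```text
clock: 25.3
eef_pos: [493.3, -22.5, 120.8]
eef_rot: [-0.459, 1.552, -0.298]
wrist_force: [0.4, 0.0, -0.2]
finger_gap: 49.4
```

```bash
python3 s.py 479.4 -70 100 -1.95
```

```text
{'clock': np.float64(25.3), 'joints': array([-0.118,  0.283,  1.803, -0.004,  1.037, -0.277]), 'eef_pos': array([493.276, -22.54 , 120.818]), 'eef_rot': array([-0.459,  1.552, -0.298]), 'wrist_force': array([ 0.353,  0.019, -0.197]), 'finger_gap': np.float64(49.45)}
zhead 9.222226455539344 axis tilt [ 0.0184 -0.0057 -0.9998]
shift [-13.9 -47.5 -20.8]
turn deg [  0.43   1.02 -11.17]
```

jog_arm(moves=[[[-7,-24,-12,0.4,1,-6],[-7,-21,-15,0,0,-4.8],[0,0,-20,0,0,0],[0,0,-15,0,0,0],[0,0,0,0,0,0]]])

```text
clock: 25.8
eef_pos: [479.7, -72.8, 63.9]
eef_rot: [-0.095, 1.562, -0.14]
wrist_force: [-0.4, 0.6, -0.0]
finger_gap: 49.5
```

```bash
python3 s.py 479.4 -70 40 -1.95
```

```text
{'clock': np.float64(25.8), 'joints': array([-2.270e-01,  3.600e-01,  1.859e+00,  1.000e-03,  9.140e-01,
       -1.820e-01]), 'eef_pos': array([479.725, -72.821,  63.89 ]), 'eef_rot': array([-0.095,  1.562, -0.14 ]), 'wrist_force': array([-0.353,  0.622, -0.008]), 'finger_gap': np.float64(49.463)}
zhead -2.579629503044617 axis tilt [ 0.0087 -0.0012 -1.    ]
shift [ -0.3   2.8 -23.9]
turn deg [0.07 0.5  0.63]
```

jog_arm(moves=[[[-0.8,2.8,-12,0,0.5,0.6],[0,0,-9,0,0,0],[0,0,-3,0,0,0]]])

```text
clock: 26.1
eef_pos: [480.3, -69.7, 41.1]
eef_rot: [-0.519, 1.567, -0.551]
wrist_force: [-0.2, 0.0, -0.5]
finger_gap: 49.6
```

```bash
python3 s.py 479.4 -70 33.6 -1.95
```

```text
{'clock': np.float64(26.1), 'joints': array([-0.219,  0.403,  1.865, -0.002,  0.87 , -0.185]), 'eef_pos': array([480.282, -69.749,  41.139]), 'eef_rot': array([-0.519,  1.567, -0.551]), 'wrist_force': array([-0.17 ,  0.011, -0.456]), 'finger_gap': np.float64(49.601)}
zhead -1.8817596386583064 axis tilt [ 0.0031 -0.0019 -1.    ]
shift [-0.9 -0.3 -7.5]
turn deg [ 0.11  0.18 -0.07]
```

jog_arm(moves=[[[-1,-0.3,-5,0.1,0.2,0],[0,0,-2,0,0,0]]])

```text
clock: 26.3
eef_pos: [479.4, -69.8, 33.8]
eef_rot: [-3.076, 1.57, -3.108]
wrist_force: [-0.5, -0.0, -0.1]
finger_gap: 49.7
```

```bash
python3 s.py 479.4 -70 33.6 -1.95
```

```text
{'clock': np.float64(26.3), 'joints': array([-0.22 ,  0.416,  1.868, -0.   ,  0.858, -0.188]), 'eef_pos': array([479.39 , -69.788,  33.778]), 'eef_rot': array([-3.076,  1.57 , -3.108]), 'wrist_force': array([-0.495, -0.042, -0.079]), 'finger_gap': np.float64(49.68)}
zhead -1.840981165222758 axis tilt [-6.e-04 -0.e+00 -1.e+00]
shift [ 0.  -0.2 -0.2]
turn deg [ 0.   -0.03 -0.11]
```

jog_arm(moves=[[[0,0,-0.8,0,0,0],[0,0,-0.4,0,0,0]]])

```text
clock: 26.5
eef_pos: [479.5, -69.8, 32.9]
eef_rot: [-3.102, 1.57, -3.134]
wrist_force: [-4.9, 0.7, 11.2]
finger_gap: 49.5
```

jog_arm(moves=[[[0,0,0,0,0,0],[0,0,0,0,0,0],[0,0,10,0,0,0],[0,0,40,0,0,0],[0,0,45,0,0,0]]], gripper=0.4)

```text
clock: 27.0
eef_pos: [476.9, -69.2, 127.5]
eef_rot: [2.968, 1.561, 2.936]
wrist_force: [-0.4, -0.5, 0.6]
finger_gap: 65.7
```

jog_arm(moves=[[[0,-45,10,0,0,0],[0,-45,0,0,0,0],[0,-45,0,0,0,0],[0,-30,0,0,0,0],[0,0,0,0,0,0]]])

```text
clock: 27.5
eef_pos: [479.0, -240.3, 149.6]
eef_rot: [-0.622, 1.564, -0.651]
wrist_force: [-0.7, -0.8, 0.7]
finger_gap: 65.7
```

```bash
python3 s.py 669 69 120 0
python3 - <<'E'
from fit import *
p0=[482.6,5.3,np.radians(-1.95)]
ims=[]
for n,z,roi in(('top',22,(180,185,290,240)),('scene',22,(200,130,340,220))):
    a,D=manip.camera(n);np.savez(n+'4.npz',a=a,D=D);p=fit(n,a,p0,(-76,-38,0,38,76));print(n,p)
    x0,y0,x1,y1=roi;k=5;g=cv2.resize(a[y0:y1,x0:x1],None,fx=k,fy=k,interpolation=cv2.INTER_CUBIC)
    # coupon dark blobs: top face fit in fixture frame
    (cx,cy),th=p[0],np.radians(p[1]);
    m=(g.max(2)<70).astype(np.uint8);nn,l,s,c=cv2.connectedComponentsWithStats(m)
    for i in range(1,nn):
        if s[i,4]>50*k*k and s[i,4]<400*k*k:
            v,u=np.where(l==i);W=px2w(n,np.c_[(u+.5)/k-.5+x0,(v+.5)/k-.5+y0],z)[:,:2]-[cx,cy];c_,s_=np.cos(th),np.sin(th);W=W@np.array([[c_,-s_],[s_,c_]])
            r=cv2.minAreaRect(W.astype(np.float32));print(n,W.mean(0).round(1),np.round(r[0]+r[1]+(r[2],),1))
    cv2.imwrite(f'pics/{n}5.png',g)
E
```

```text
{'clock': np.float64(27.5), 'joints': array([-5.330e-01,  3.390e-01,  1.652e+00, -1.000e-03,  1.144e+00,
       -5.040e-01]), 'eef_pos': array([ 478.983, -240.328,  149.639]), 'eef_rot': array([-0.622,  1.564, -0.651]), 'wrist_force': array([-0.722, -0.823,  0.746]), 'finger_gap': np.float64(65.682)}
zhead -1.6168124508524275 axis tilt [ 0.0053 -0.004  -1.    ]
shift [190.  309.3 -29.6]
turn deg [0.23 0.31 1.62]
top (array([482.6,   5.7]), np.float64(-1.64), np.float64(-20.9), np.float32(-20.5))
top [ 0.9 77.4] [ 1.2 77.7 49.2 25.1  0.4]
top [ 0.3 -0.3] [ 1.5 -0.4 26.9 49.3 88.6]
top [  0.6 -77. ] [  0.4 -76.6  25.7  48.4  89.6]
scene (array([480.8,   8.4]), np.float64(-1.85), np.float64(-24.4), np.float32(-21.2))
scene [ 6.5 77. ] [ 5.9 79.  54.6 37.1  0.3]
scene [ 6.2 -2.9] [ 6.  -3.3 29.9 55.8 88.7]
scene [  6.2 -78.8] [  5.8 -79.4  29.3  54.8  89.4]
scene [166.5  81.6] [159.2  82.2  48.5  48.   71. ]
```

View pics/scene5.png

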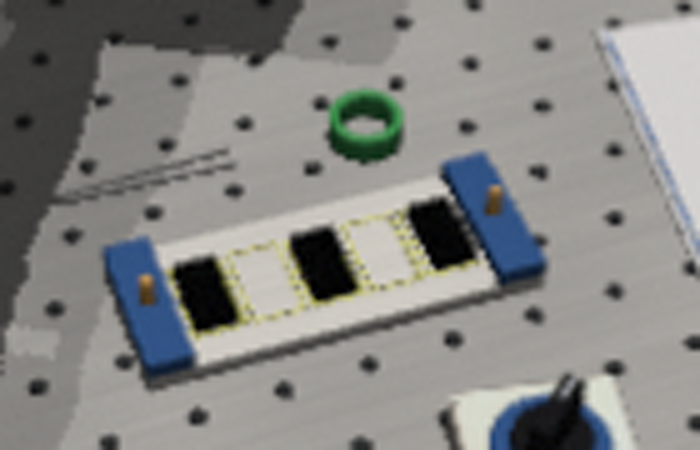

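All three coupons sit inside their outlines: (207,293), (323,263), (441,233). Next I measure the dial.

```bash
cat > dial.py <<'E'
from h import *
def dial(a,view=None):
    k=10;x0,y0,x1,y1=188,118,240,172
    g=cv2.resize(a[y0:y1,x0:x1],None,fx=k,fy=k,interpolation=cv2.INTER_CUBIC);h=cv2.cvtColor(g,cv2.COLOR_BGR2HSV)
    W=lambda u,v,z:px2w('top',np.c_[(np.array(u)+.5)/k-.5+x0,(np.array(v)+.5)/k-.5+y0],z)[:,:2]
    m=((h[...,0]>95)&(h[...,0]<125)&(h[...,1]>110)).astype(np.uint8)
    c=max(cv2.findContours(m,0,1)[0],key=cv2.contourArea);hull=cv2.convexHull(c).reshape(-1,2)
    e=W(hull[:,0],hull[:,1],32);(cx,cy),r=cv2.minEnclosingCircle(e.astype(np.float32));el=cv2.fitEllipse(e.astype(np.float32))
    print('ring',round(cx,1),round(cy,1),round(r,1),np.round(el[0],1),np.round(el[1],1))
    red=((h[...,0]<8)|(h[...,0]>172))&(h[...,1]>110)
    v,u=np.where(red);w=W(u,v,36);w=w[w[:,0]>690];print('red mean',w.mean(0).round(1),'inner',w[np.argsort(w[:,0])[:20]].mean(0).round(1))
    if view: cv2.imwrite(view,g)
    return W
E
python3 - <<'E'
from dial import *
W=dial(np.load('top4.npz')['a'],'pics/d1.png')
E
```

```text
ring 671.8 70.5 35.6 [672.   70.1] [69.6 70.5]
red mean [710.2  84. ] inner [703.7  82.9]
```

View pics/d1.png

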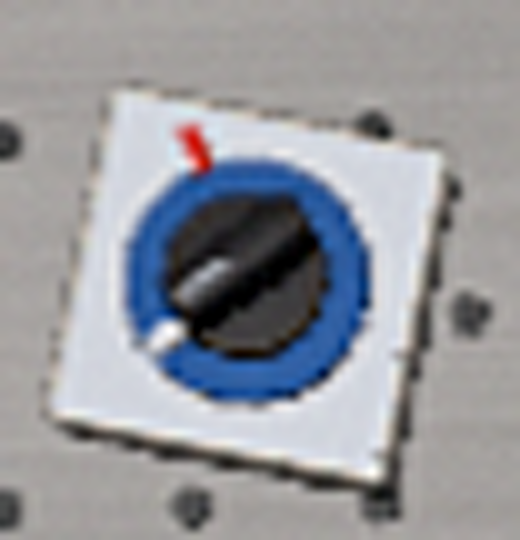

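Run:
```python
from dial import *
a=np.load('top4.npz')['a'];D=np.load('top4.npz')['D'];W=dial(a)
for z in(32,38,44):
    p=W([165],[335],z)[0];q=W([190,207,199],[130,167,148],z);c=np.array([671.9,70.3])
    an=lambda v:np.degrees(np.arctan2(v[1],v[0])).round(1)
    print(z,'ptr',p.round(1),np.hypot(*(p-c)).round(1),an(p-c),'red',q.round(1).tolist(),[an(x-c) for x in q],[np.hypot(*(x-c)).round(1) for x in q])
b=W([180,225,305],[300,268,225],74);print('bar pts',b.round(1).tolist(),an(b[0]-b[2]))
C=cloud('top',D);m=np.zeros(D.shape,bool);m[130:165,195:235]=1;m&=(C[...,2]>66)&(C[...,2]<80);p=C[m][:,:2];print(m.sum(),p.mean(0).round(1))
e,E=np.linalg.eigh(np.cov(p.T));print(np.degrees(np.arctan2(E[1,1],E[0,1]))%180,np.sqrt(12*e))
Ds=np.load('scene4.npz')['D'];C=cloud('scene',Ds);m=(C[...,2]>64)&(C[...,2]<80)&(abs(C[...,0]-671)<40)&(abs(C[...,1]-70)<40);p=C[m][:,:2];print('scene',m.sum(),p.mean(0).round(1));e,E=np.linalg.eigh(np.cov(p.T));print(np.degrees(np.arctan2(E[1,1],E[0,1]))%180,np.sqrt(12*e))
```

```text
ring 671.8 70.5 35.6 [672.   70.1] [69.6 70.5]
red mean [710.2  84. ] inner [703.7  82.9]
32 ptr [656.8  94. ] 28.1 122.5 red [[716.5, 86.2], [705.6, 81.4], [711.2, 83.6]] [np.float64(19.6), np.float64(18.2), np.float64(18.7)] [np.float64(47.3), np.float64(35.4), np.float64(41.5)]
38 ptr [655.7  93.5] 28.3 124.9 red [[715.1, 85.6], [704.3, 80.9], [709.8, 83.1]] [np.float64(19.5), np.float64(18.1), np.float64(18.7)] [np.float64(45.9), np.float64(34.0), np.float64(40.0)]
44 ptr [654.7  92.9] 28.4 127.3 red [[713.8, 85.1], [703.0, 80.4], [708.5, 82.6]] [np.float64(19.5), np.float64(18.0), np.float64(18.6)] [np.float64(44.4), np.float64(32.7), np.float64(38.6)]
bar pts [[659.1, 85.8], [667.8, 73.2], [679.5, 50.9]] 120.3
83 [671.4  70.7]
128.00699034872864 [14.16291607 44.41955772]
scene 79 [673.5  70.6]
126.62889887521024 [14.32227895 47.57128724]
```

```bash
python3 - <<'E'
from h import *
q=lambda u,v:(u/1.5625,v/1.5625)
print(px2w('top',[q(365,108),q(267,108),q(467,108)],182).round(0),px2w('top',[q(365,140)],0).round(0))
E
python3 s.py 671.2 70.3 120 36.5
```

```text
[[ 842.    2.  182.]
 [ 845.  163.  182.]
 [ 839. -166.  182.]] [[847.   7.   0.]]
{'clock': np.float64(27.6), 'joints': array([-0.529,  0.338,  1.655, -0.   ,  1.143, -0.502]), 'eef_pos': array([ 479.174, -237.64 ,  149.376]), 'eef_rot': array([-0.569,  1.565, -0.596]), 'wrist_force': array([1.38 , 1.258, 0.329]), 'finger_gap': np.float64(65.924)}
zhead -1.5121290818632576 axis tilt [ 0.0049 -0.0033 -1.    ]
shift [192.  307.9 -29.4]
turn deg [ 0.09  0.33 38.01]
```

jog_arm(moves=[[[21,33,0,0.1,0.3,4.1],[21,33,0,0,0,4.1],[21,33,0,0,0,4.1],[21,33,0,0,0,4.1],[21,33,0,0,0,4.1]]], gripper=0.3)

```text
clock: 28.1
eef_pos: [584.7, -63.8, 151.5]
eef_rot: [-1.733, 1.569, -1.391]
wrist_force: [0.2, -0.6, 0.4]
finger_gap: 61.1
```

jog_arm(moves=[[[21,33,0,0,0,4.1],[21,33,0,0,0,4.1],[21,33,-5,0,0,4.1],[16,30,-10,0,0,4.1],[0,0,0,0,0,0]]])

```text
clock: 28.6
eef_pos: [664.7, 83.6, 137.8]
eef_rot: [-0.668, 1.57, -0.013]
wrist_force: [-0.7, 0.5, -0.2]
finger_gap: 61.2
```

```bash
python3 s.py 671.2 70.3 100 36.5
```

```text
{'clock': np.float64(28.6), 'joints': array([ 0.07 ,  0.641,  1.231, -0.   ,  1.269, -0.585]), 'eef_pos': array([664.726,  83.573, 137.798]), 'eef_rot': array([-0.668,  1.57 , -0.013]), 'wrist_force': array([-0.736,  0.497, -0.249]), 'finger_gap': np.float64(61.189)}
zhead 37.52722970862368 axis tilt [ 8.e-04 -0.e+00 -1.e+00]
shift [  6.5 -13.3 -37.8]
turn deg [ 0.    0.05 -1.03]
```

jog_arm(moves=[[[6,-13,-15,0,0,-1],[0,0,-12,0,0,0],[0,0,-8,0,0,0],[0,0,0,0,0,0]]])

```text
clock: 29.0
eef_pos: [669.3, 70.1, 99.8]
eef_rot: [2.84, 1.57, -2.808]
wrist_force: [-0.7, 0.3, 0.7]
finger_gap: 61.1
```

```bash
python3 s.py 671.2 70.3 67.5 36.5
```

```text
{'clock': np.float64(29.0), 'joints': array([ 0.05 ,  0.686,  1.25 , -0.   ,  1.207, -0.585]), 'eef_pos': array([669.327,  70.15 ,  99.822]), 'eef_rot': array([ 2.84 ,  1.57 , -2.808]), 'wrist_force': array([-0.701,  0.28 ,  0.664]), 'finger_gap': np.float64(61.118)}
zhead 36.399214424603485 axis tilt [-8.e-04 -3.e-04 -1.e+00]
shift [  1.9   0.2 -32.3]
turn deg [ 0.02 -0.05  0.1 ]
```

jog_arm(moves=[[[2,0,-15,0,0,0],[0,0,-11,0,0,0],[0,0,-4,0,0,0],[0,0,-1,0,0,0]]])

```text
clock: 29.4
eef_pos: [671.2, 68.8, 66.4]
eef_rot: [2.854, 1.57, -2.796]
wrist_force: [0.4, -0.6, 0.2]
finger_gap: 61.0
```

```bash
python3 s.py 671.2 70.3 67.5 36.5
```

```text
{'clock': np.float64(29.4), 'joints': array([ 0.048,  0.727,  1.264, -0.   ,  1.151, -0.585]), 'eef_pos': array([671.214,  68.759,  66.411]), 'eef_rot': array([ 2.854,  1.57 , -2.796]), 'wrist_force': array([ 0.433, -0.578,  0.192]), 'finger_gap': np.float64(61.02)}
zhead 36.26285680389569 axis tilt [-8.e-04 -3.e-04 -1.e+00]
shift [-0.   1.5  1.1]
turn deg [ 0.02 -0.04  0.24]
```

Closing lightly on the bar.

jog_arm(moves=[[[0,1.5,1,0,0,0.2],[0,0,0,0,0,0],[0,0,0,0,0,0],[0,0,0,0,0,0]]], gripper=-1, squeeze=10)

```text
clock: 29.8
eef_pos: [671.7, 70.6, 68.5]
eef_rot: [-0.85, 1.57, -0.213]
wrist_force: [0.1, 0.1, -0.6]
finger_gap: 32.7
```

jog_arm(moves=[[[0,0,0,0,0,0],[0,0,0,0,0,0],[0,0,0,0,0,0]]])

```text
clock: 30.1
eef_pos: [670.9, 70.0, 69.0]
eef_rot: [-2.992, 1.569, -2.356]
wrist_force: [-8.6, -5.3, 1.6]
finger_gap: 13.7
```

```bash
python3 s.py 671.2 70.3 67.5 36.5
```

```text
{'clock': np.float64(30.1), 'joints': array([ 5.000e-02,  7.250e-01,  1.262e+00, -1.000e-03,  1.156e+00,
       -5.860e-01]), 'eef_pos': array([670.919,  69.951,  68.959]), 'eef_rot': array([-2.992,  1.569, -2.356]), 'wrist_force': array([-8.608, -5.321,  1.596]), 'finger_gap': np.float64(13.682)}
zhead 36.49580486141751 axis tilt [-0.0014 -0.0014 -1.    ]
shift [ 0.3  0.3 -1.5]
turn deg [ 0.08 -0.08  0.  ]
```

jog_arm(moves=[[[0,0,-0.5,0,0,-3],[0,0,0,0,0,-5],[0,0,0,0,0,-5],[0,0,0,0,0,-5],[0,0,0,0,0,-5]]], squeeze=20)

```text
clock: 30.6
eef_pos: [670.6, 69.7, 69.0]
eef_rot: [-3.088, 1.568, -2.866]
wrist_force: [-1.1, -0.7, -0.7]
finger_gap: 13.9
```

```bash
python3 s.py 670.9 70.0 68.5 -70.5
```

```text
{'clock': np.float64(30.6), 'joints': array([ 5.000e-02,  7.240e-01,  1.263e+00, -1.000e-03,  1.157e+00,
       -1.720e-01]), 'eef_pos': array([670.56 ,  69.747,  68.998]), 'eef_rot': array([-3.088,  1.568, -2.866]), 'wrist_force': array([-1.142, -0.677, -0.716]), 'finger_gap': np.float64(13.948)}
zhead 12.723150087470135 axis tilt [-2.5e-03 -7.0e-04 -1.0e+00]
shift [ 0.3  0.3 -0.5]
turn deg [-7.000e-02 -1.500e-01 -8.322e+01]
```

jog_arm(moves=[[[0.2,0.2,-0.3,0,-0.1,-6],[0,0,0,0,0,-6],[0,0,0,0,0,-6],[0,0,0,0,0,-6],[0,0,0,0,0,-6]]])

```text
clock: 31.1
eef_pos: [670.1, 69.7, 69.0]
eef_rot: [-2.803, 1.568, -3.127]
wrist_force: [-1.0, 0.6, -0.4]
finger_gap: 14.2
```

jog_arm(moves=[[[0,0,0,0,0,-6],[0,0,0,0,0,-6],[0,0,0,0,0,-6],[0,0,0,0,0,-6],[0,0,0,0,0,-6]]])

```text
clock: 31.6
eef_pos: [669.8, 69.9, 69.0]
eef_rot: [-2.741, 1.567, 2.674]
wrist_force: [-0.2, 1.1, -0.6]
finger_gap: 13.9
```

```bash
python3 s.py 670.9 70.0 68.5 -70.5
```

```text
{'clock': np.float64(31.6), 'joints': array([0.049, 0.723, 1.265, 0.002, 1.157, 0.917]), 'eef_pos': array([669.772,  69.916,  68.996]), 'eef_rot': array([-2.741,  1.567,  2.674]), 'wrist_force': array([-0.209,  1.125, -0.571]), 'finger_gap': np.float64(13.941)}
zhead -49.77101636710552 axis tilt [-0.0031  0.0016 -1.    ]
shift [ 1.1  0.1 -0.5]
turn deg [ -0.12  -0.16 -20.73]
```

jog_arm(moves=[[[0.5,0,-0.3,0,-0.1,-6],[0,0,0,0,0,-6],[0,0,0,0,0,-5],[0,0,0,0,0,-2.5],[0,0,0,0,0,0]]])

```text
clock: 32.1
eef_pos: [669.6, 70.1, 69.0]
eef_rot: [-2.677, 1.567, 2.38]
wrist_force: [0.0, 0.3, -0.4]
finger_gap: 13.8
```

```bash
python3 s.py 670.9 70.0 68.5 -70.5
```

```text
{'clock': np.float64(32.1), 'joints': array([0.049, 0.722, 1.267, 0.003, 1.155, 1.274]), 'eef_pos': array([669.566,  70.125,  68.956]), 'eef_rot': array([-2.677,  1.567,  2.38 ]), 'wrist_force': array([ 0.018,  0.265, -0.405]), 'finger_gap': np.float64(13.795)}
zhead -70.26577482740959 axis tilt [-0.0025  0.0023 -1.    ]
shift [ 1.3 -0.1 -0.5]
turn deg [-0.13 -0.14 -0.23]
```

jog_arm(moves=[[[0,0,0,0,0,0],[0,0,0,0,0,0],[0,0,0,0,0,0],[0,0,15,0,0,0],[0,0,35,0,0,0]]], gripper=0.3)

```text
clock: 32.6
eef_pos: [667.5, 69.9, 116.4]
eef_rot: [-2.107, 1.56, 2.954]
wrist_force: [-0.6, 0.5, 0.6]
finger_gap: 50.2
```

jog_arm(moves=[[[0,0,30,0,0,0],[-30,40,0,0,0,0],[-30,45,0,0,0,0],[-30,45,0,0,0,0],[-30,45,0,0,0,0]]])

```text
clock: 33.1
eef_pos: [554.0, 236.2, 159.1]
eef_rot: [2.02, 1.565, 0.791]
wrist_force: [1.1, 1.9, -0.0]
finger_gap: 60.8
```

```bash
python3 s.py 671.2 70.3 100 -70
python3 - <<'E'
from dial import *
a,D=manip.camera('top');np.savez('top6.npz',a=a,D=D);dial(a,'pics/d2.png')
C=cloud('top',D);m=np.zeros(D.shape,bool);m[130:165,195:235]=1;m&=(C[...,2]>66)&(C[...,2]<80);p=C[m][:,:2];print(m.sum(),p.mean(0).round(1))
e,E=np.linalg.eigh(np.cov(p.T));print(np.degrees(np.arctan2(E[1,1],E[0,1]))%180,np.sqrt(12*e))
E
```

```text
{'clock': np.float64(33.1), 'joints': array([0.341, 0.47 , 1.443, 0.003, 1.223, 1.569]), 'eef_pos': array([553.978, 236.186, 159.056]), 'eef_rot': array([2.02 , 1.565, 0.791]), 'wrist_force': array([ 1.102,  1.949, -0.045]), 'finger_gap': np.float64(60.84)}
zhead -70.4042796242333 axis tilt [ 0.004  0.004 -1.   ]
shift [ 117.2 -165.9  -59.1]
turn deg [-0.23  0.23  0.4 ]
ring 671.9 70.6 35.7 [671.9  70.2] [69.7 70.6]
red mean [711.7  84.6] inner [707.5  83.2]
80 [671.   70.6]
18.902350588061722 [13.79372974 46.0553645 ]
```

View pics/d2.png

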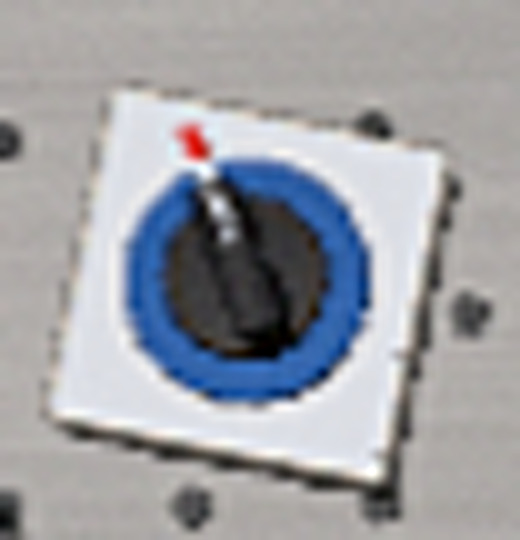

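The white pointer (208,175) stands right at the red tab's inner end (200,160). The bar is at 18.9° and the tab at about 19.5°. One final overall look.

Run:
```python
from h import *
a,D=manip.camera('top');cv2.imwrite('pics/fin.png',cv2.resize(a[80:290,60:430],None,fx=2.1,fy=2.1,interpolation=cv2.INTER_CUBIC))
print('cover bar',coupons(a,320,170,390,240,45))
```

```text
cover bar [(array([ 495.1, -331.3]), np.float64(168.5), array([22.1, 69.8]))]
```

View pics/fin.png

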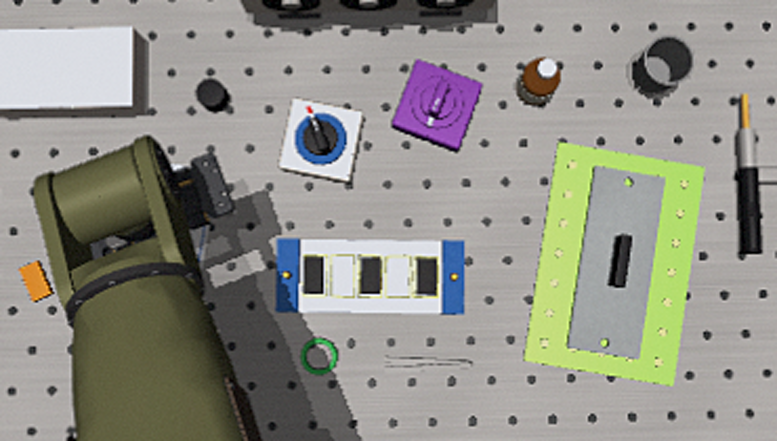

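The cover (617,262) is centred on the mat and the three coupons are in their outlines. The pointer is at the tab and the bystanders are untouched. Nothing is in contact with the robot, so I hand in.

```bash
python3 -c "
from cell import manip;print(manip.sign_off())"
```

```text
the job is handed in; nothing more can be done
None
```

The job is done and handed in at about 33 s of the 210 s limit; signing off reports no verdict.

- **Cover:** I lifted it straight up off the dowels and laid it in the middle of the mat, lengthwise. The gripper stayed within about 1° of vertical while it held the cover.
- **Coupons:** Three coupons were present. They lie in places 4, 2 and 0.
- **Dial:** I turned it last, clockwise by about 107°. The bar now reads 18.9° and the red tab about 19.5°.

**Last checks:** The pictures showed every coupon inside its outline, at most about 1.5 mm off centre and 1.5° off line by the top camera. The cover is centred on the mat. The tape, tweezers, solvent, loupe, air gun and both look-alikes looked undisturbed.

**Disagreements:** The two cameras differed by about 2 mm in x and 3 mm in y on where the fixture is. I trusted the top camera with a 1 mm correction in x, because it fitted where the cover and the first coupon were gripped and placed. In the top picture the middle of the cover's bar reads about 4 mm from where the gripper set it down. That reading probably includes some shadow, as the bar measured 22 mm wide instead of 16.

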